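# Close the shielding wall in running bond

## Robot

A 7-joint arm with a two-finger parallel gripper is mounted at the origin on a cart in front of the work surface, level with it; the furniture and walls round the work are solid. World frame = base frame: x ahead of the robot, y to its left, z up, the work surface at z = 0. Lengths are in m, angles in rad, forces in N, time in s.
With the tool pointing down it reaches from about 0.425 to 0.925 m from the base axis. Payload 6.8 kg.
Tool frame: the origin (TCP) lies on the centre line of the jaws, within the pads' length; the fingertips stand 11 mm ahead of it and the grasp point (between the pads) lies 8 mm behind it; z points along the fingers, y is the direction in which the jaws open and shut (so a half turn about z gives the same grasp; the last joint's range is limited). The gripper opens to 85 mm and grips with 20 to 120 N. Pads are 22 mm wide; open, the fingers measure 114 mm over their backs; the gripper's body (76 mm by 85 mm) begins 54 mm behind the grasp point. The pads swing forward as they close: fully open they stand 13 mm farther back than shut.
Start: joints at [1.007, 0.477, 0.022, 1.555, -0.011, 1.109, -0.083], TCP at [0.297, -0.606, 0.242] pointing down, gripper open.
Joint ranges: [-2.96, 2.96], [-0.34, 2.1], [-1.41, 1.46], [0.24, 2.44], [-1.37, 4.51], [0.17, 1.92], [-2.96, 2.96]. Speed limits (rad/s): [2.39, 2.39, 3.14, 3.14, 3.14, 3.14, 3.14].

## Interface

Orientations are given as a rotation vector (axis times angle).
In Python, from bench import r gives the robot as it stands.
- The arm moves only by the tool send_rows, never from a script. Its argument "deltas" is a list of rows, each a list of 7 numbers: the opening, from 0 (shut) to 1 (fully open), then the shift along the tool's x, y, z as a fraction of full scale, then the turn, a rotation vector about the tool's x, y, z as a fraction of full scale. In form: [[hand, x, y, z, ax, ay, az], ...]. A call has 1 to 20 rows; each row is the pose to reach, as a shift and turn from the pose commanded when the call began, along the tool's axes at that moment, turning the shorter way round; what a row does not reach only later rows make up. Full scale, the value 1, is 150 mm for a shift and 180 degrees for a turn. A row lasts 1/12 s, in which the tool goes at most 41.7 mm and 7.16 degrees, less where a joint would pass 70% of its speed; a pose out of reach is approached as far as the arm can. A call with a number of a shift or a turn outside -1 to 1 is refused whole. A call with a gripper value outside its range is refused whole. The fingers move at their own pace and stop on an object; "squeeze" is the grip in N (left out, the last holds). Time passes only in rows, so rows that repeat a pose let the fingers close. It gives the time, the measured TCP pose, the force and the opening at its end, in the units of the state.
- r.get_obs(): the state, without advancing time (a new reading comes with each control period).
- r.grab_frame(name): name is "scene" or "side" or "wrist"; returns a dict with "pixels" (384x512x3 uint8, red, green, blue), "camera_matrix" (3x3 intrinsics, pixels), "dist_coeffs" ([k1, k2, p1, p2, k3] as OpenCV has them; the pictures are not rectified), "rvec" (rotation vector, rad) and "tvec" (3), from world to camera coordinates, as OpenCV has them. Camera axes: x right, y down, z forward; pixel columns grow to the right and rows downward; lengths in m; the calibration is good to about 2 mm. A picture is of the moment at which its call begins. There is no depth.
- r.hand_in(): hands the job in, once; it reports no verdict.
The state is a dict: "clock": time; "joints": joint angles; "qvel": joint speeds; "tau": joint torques, N m; "tcp_pos": TCP position; "orientation": TCP orientation; "contact_force": force on the tool from outside, world axes, zero at the start; "moment": the same for the moment, N m; "grip_width": finger opening in m.
Only numpy, scipy, OpenCV 4.12 (cv2) and the standard library are available. Lean on these libraries where they do the work, as an engineer would, in place of code of your own. Each camera call takes 0.05 s, during which the arm holds its last target. There are 200 camera calls.

## Task

Finish the shielding wall of off-white blocks begun on the steel base: set one long block down on the base and slide it hard up against the block already there, then prove that joint closed by sliding the gauge's blade through the gap left at the low end stop, from the robot's side, until its tip shows behind the wall, and put the gauge back on the bench as it stood, clear of the wall. Then lay the second course with staggered joints: the other long block over the joint and tight against the short block already up there, and the loose short block tight after it, every block fully down on the ridge beneath it. Leave the white bottle and the vial behind the wall alone.

Things in the scene. Friction and masses are not known exactly. Their poses are not given: they have to be found in the camera images.
- wall_base: Fixed steel bar 42 mm wide carrying the wall, with an upright stop at each end; origin on the bench under its middle. y: along the wall to the tall stop; x: across it, away from the robot. Its flat top (seat) is 10 mm above the bench, with a half-round ridge 6 mm high, 12 mm wide along it. Block centres are 32 mm above the bench in the first course, 76 mm in the second.
- tall_stop (a point): Middle of the tall end stop's inner face, at seat height, 114 mm along +y of the base. The stop is 8 mm thick, 46 mm wide, its top 94 mm above the bench; it backs both courses. A screwed foot reaches 41 mm out behind this face.
- low_stop (a point): Middle of the low end stop's inner face, at seat height, 114 mm along -y of the base; 8 mm thick, 46 mm wide, its top 46 mm above the bench, foot reaching 41 mm out. Between the stops are 228 mm: two long blocks, tight from the tall stop, leave a gap of 8 mm here.
- long_laid_center (a point): Centre, half-way up, of the long block already laid in the first course against the tall stop, loose: off-white polyethylene, 110 mm long (y axis), 46 mm wide (x), 44 mm high plus a half-round ridge 6 mm high along its top; a groove 16 mm wide, 7 mm deep along its underside drops over the 12 mm wide ridge below. About 0.24 kg. Both ends alike.
- short_laid_center (a point): Centre, half-way up, of the short block already laid in the second course, on the long one, against the tall stop, loose: off-white polyethylene, 54 mm long (y axis), 46 mm wide (x), 44 mm high plus a half-round ridge 6 mm high along its top; a groove 16 mm wide, 7 mm deep along its underside drops over the 12 mm wide ridge below. About 0.12 kg. Both ends alike.
- long_a_center (a point): Centre, half-way up, of a loose long block on the bench, right way up; it and long_b are alike and may swap places: off-white polyethylene, 110 mm long (y axis), 46 mm wide (x), 44 mm high plus a half-round ridge 6 mm high along its top; a groove 16 mm wide, 7 mm deep along its underside drops over the 12 mm wide ridge below. About 0.24 kg. Both ends alike.
- long_b_center (a point): Centre, half-way up, of the other loose long block on the bench, right way up: off-white polyethylene, 110 mm long (y axis), 46 mm wide (x), 44 mm high plus a half-round ridge 6 mm high along its top; a groove 16 mm wide, 7 mm deep along its underside drops over the 12 mm wide ridge below. About 0.24 kg. Both ends alike.
- short_loose_center (a point): Centre, half-way up, of the loose short block on the bench, right way up: off-white polyethylene, 54 mm long (y axis), 46 mm wide (x), 44 mm high plus a half-round ridge 6 mm high along its top; a groove 16 mm wide, 7 mm deep along its underside drops over the 12 mm wide ridge below. About 0.12 kg. Both ends alike.
- gauge_center (a point): Centre of the handle of the gap gauge, 22 mm above its underside. The handle is a black moulding 60 mm long (x), 16 mm wide (y), 44 mm high; the gauge stands on its underside on the bench with its blade on edge. x points along the blade; the whole weighs 0.14 kg.
- gauge_tip (a point): Middle of the tip of the gauge's steel blade, 125 mm ahead (x) of the handle's centre and 12 mm above the underside. The blade is 5 mm thick (y), 24 mm high, flush with the underside, and stands 95 mm out of the handle; its last 4 mm narrow to 2.4 mm.
- bottle: White screw-cap bottle, 60 mm wide, 108 mm high, standing loose behind the wall; origin at its underside.
- vial: Small glass vial with white cap, 27 mm wide, 61 mm high, standing loose behind the wall; origin at its underside.
Mind the look-alikes: they are no part of the job. Leave any purple look-alike of the part that bears long_b_center alone.

How it is judged:
By the outcome, as a careful person would: the job done as asked, in the order asked, and still so for the second after the job is handed in, with the robot touching nothing.
It also fails if it takes over 72 s, if anything falls off the work surface, if the arm or the gripper's body presses on something with over 40 N, if the wrist force passes 120 N, or if a joint passes its speed limit or range.

## Working session

There is one attempt and no reset: what is moved stays moved. The work goes in short steps, Python scripts to look and compute and a tool call to move; the robot and the scene stay as the last step left them, time stands still between calls to the robot, and variables do not carry over. Pictures are saved under pics/ and viewed, about 8 in all and at most 12, crops included, and the job is handed in when it is done.

Besides the shell and the picture viewer there is one more tool, called after "Call:" by a JSON object that holds its "name" and its "arguments", one argument or row to a line. send_rows: Moves the arm, as the interface text tells. Shift numbers are shares of 150 mm and turn numbers shares of 180 degrees, none past 1 either way. Its arguments: {"type":"object","properties":{"deltas":{"type":"array","items":{"type":"array","items":{"type":"number"}}},"squeeze":{"type":"number"}},"required":["deltas"]}

```bash
ls; mkdir -p pics; cat > h.py <<'E'
import numpy as np, cv2, pickle
from bench import r
from scipy.spatial.transform import Rotation as R
def snap(n,tag,scale=None):
    f=r.grab_frame(n); pickle.dump(f,open(f'pics/{tag}.pkl','wb'))
    cv2.imwrite(f'pics/{tag}.png',np.ascontiguousarray(f['pixels'][:,:,::-1])); return f
def ray(f,uv):
    K=np.array(f['camera_matrix']);d=np.array(f['dist_coeffs'])
    p=cv2.undistortPoints(np.array(uv,float).reshape(-1,1,2),K,d).reshape(-1,2)
    Rm=cv2.Rodrigues(np.array(f['rvec'],float))[0];t=np.array(f['tvec'],float).reshape(3)
    D=np.c_[p,np.ones(len(p))]@Rm; return -Rm.T@t, D/np.linalg.norm(D,axis=1)[:,None]
def onz(f,uv,z):
    o,D=ray(f,uv); return o+D*((z-o[2])/D[:,2])[:,None]
def tri(fs,uvs):
    A=np.zeros((3,3));b=np.zeros(3);L=[]
    for f,uv in zip(fs,uvs):
        o,D=ray(f,[uv]);M=np.eye(3)-np.outer(D[0],D[0]);A+=M;b+=M@o
    return np.linalg.solve(A,b)
def proj(f,P):
    return cv2.projectPoints(np.array(P,float).reshape(-1,1,3),np.array(f['rvec'],float),np.array(f['tvec'],float),np.array(f['camera_matrix']),np.array(f['dist_coeffs']))[0].reshape(-1,2)
E
python3 - <<'E'
from h import *
a=snap('scene','s0');b=snap('side','d0');c=snap('wrist','w0')
im=np.hstack([x['pixels'] for x in (a,b)])[:,:,::-1]
for x in(a,b,c):
    o,D=ray(x,[[256,192]]);print(o,D)
print({k:np.round(v,3) for k,v in r.get_obs().items()})
for n,x in(('s0',a),('d0',b)): cv2.imwrite(f'pics/{n}b.png',cv2.resize(x['pixels'][:,:,::-1],(800,600),interpolation=cv2.INTER_CUBIC))
E
```

```text
pics
[-0.48077394  0.38868311  1.03365953] [[ 0.68716686 -0.34291376 -0.64047783]]
[0.470909   0.8416446  0.86227944] [[ 0.07939366 -0.77875954 -0.62227825]]
[ 0.36150553 -0.57336587  0.37237132] [[-0.25207891 -0.11735634 -0.96056427]]
{'clock': np.float64(0.15), 'joints': array([ 1.007,  0.478,  0.022,  1.556, -0.012,  1.109, -0.083]), 'qvel': array([ 0.001, -0.001, -0.001, -0.005, -0.001,  0.001, -0.   ]), 'tau': array([ 2.0000e-03, -5.9693e+01,  1.6100e+00, -2.8149e+01,  1.3000e-02,
        6.0000e-03, -0.0000e+00]), 'tcp_pos': array([ 0.297, -0.606,  0.242]), 'orientation': array([-3.059e+00, -7.100e-01,  1.000e-03]), 'contact_force': array([ 0.096, -0.474,  0.364]), 'moment': array([-0.006, -0.07 ,  0.043]), 'grip_width': np.float64(0.085)}
```

View pics/s0b.png

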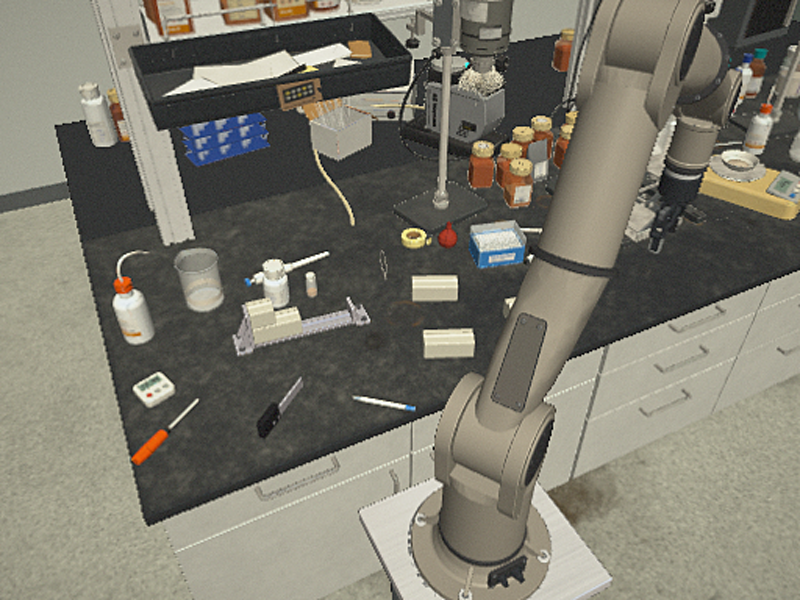

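View pics/d0b.png

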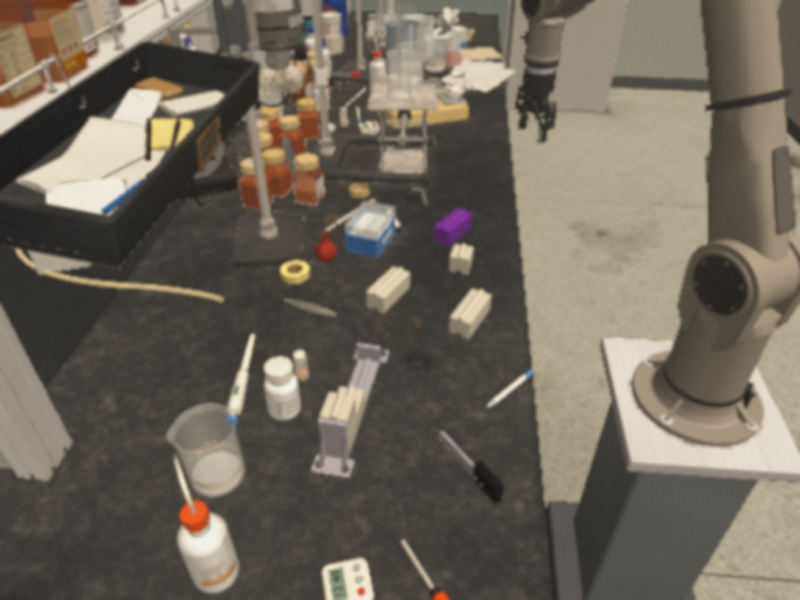

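The scene view shows the wall at px (240–370, 300–350) of 800, the loose long blocks at (435,288) and (448,343), the short one at (510,305) behind the arm, and the gauge at (268,418) to (300,380). The side view shows the same parts, with the purple look-alike at (453,226).

```bash
python3 - <<'E'
from h import *
a=pickle.load(open('pics/s0.pkl','rb'));b=pickle.load(open('pics/d0.pkl','rb'))
s=512/800
for n,p,q in [('longA top',(435,281),(389,281)),('longN top',(448,336),(471,304)),('short',(508,305),(461,253)),('gauge handle top',(268,412),(487,474)),('gauge tip top',(301,378),(442,432)),('tallstop foot end',(240,351),(333,469)),('lowstop top',(356,303),(371,347)),('tallstop top',(243,313),(334,421)),('bottle cap',(273,264),(281,364)),('vial',(311,277),(300,354))]:
    p=np.array(p)*s;q=np.array(q)*s
    P=tri([a,b],[p,q]);print(n,P.round(3),(proj(a,P)[0]-p).round(1),(proj(b,P)[0]-q).round(1))
E
```

```text
longA top [ 0.607 -0.248  0.044] [-0.   0.1] [-0.  -0.1]
longN top [ 0.424 -0.18   0.045] [ 0.1 -0.3] [0.1 0.3]
short [ 0.449 -0.352  0.054] [ 0.3 -1.1] [0.4 1. ]
gauge handle top [0.395 0.239 0.04 ] [-0.2  0.4] [-0.2 -0.6]
gauge tip top [0.47  0.145 0.021] [-0.2  0.3] [-0.2 -0.4]
tallstop foot end [ 0.646  0.226 -0.009] [ 0.8 -1.6] [0.8 2.2]
lowstop top [ 0.621 -0.045  0.036] [-0.4  1.1] [-0.5 -1.3]
tallstop top [0.642 0.206 0.095] [ 0.3 -0.7] [0.4 1. ]
bottle cap [0.754 0.101 0.113] [-0.   0.1] [-0.1 -0.2]
vial [0.746 0.015 0.054] [ 0.2 -0.5] [0.2 0.6]
```

```bash
cat >> h.py <<'E'
def go(P,yaw,start=None):
    """tool x at angle yaw (rad) in world, z down"""
    o=r.get_obs() ; p0=np.array(o['tcp_pos']);R0=R.from_rotvec(o['orientation'])
    T=R.from_matrix(np.array([[np.cos(yaw),np.sin(yaw),0],[np.sin(yaw),-np.cos(yaw),0],[0,0,-1.]]).T if 0 else np.array([[np.cos(yaw),np.sin(yaw),0],[np.sin(yaw),-np.cos(yaw),0],[0,0,-1.]]))
    d=R0.inv().apply(np.array(P)-p0)/.15; w=(R0.inv()*T).as_rotvec()/np.pi
    print('delta',d.round(4),w.round(4),'rows',round(np.linalg.norm(d)*.15/.0417,1),round(np.linalg.norm(w)*180/7.16,1))
def st():
    o=r.get_obs();M=R.from_rotvec(o['orientation']).as_matrix()
    print('t',round(float(o['clock']),2),'tcp',np.round(o['tcp_pos'],4),'yaw',np.degrees(np.arctan2(M[1,0],M[0,0])).round(2),'zt',M[:,2].round(3),'F',np.round(o['contact_force'],1),'w',round(float(o['grip_width']),4),'j',np.round(o['joints'],2))
E
python3 - <<'E'
from h import *
st(); go([.40,-.46,.25],np.pi/2)
print(pickle.load(open('pics/w0.pkl','rb'))['camera_matrix'])
E
```

```text
t 0.15 tcp [ 0.297  -0.6057  0.2416] yaw 26.12 zt [-0.001  0.001 -1.   ] F [ 0.1 -0.5  0.4] w 0.0854 j [ 1.01  0.48  0.02  1.56 -0.01  1.11 -0.08]
delta [ 1.0444 -0.5698 -0.0555] [-4.000e-04 -2.000e-04 -3.549e-01] rows 4.3 8.9
[[307.03050764   0.         257.26357008]
 [  0.         307.03050764 192.60508581]
 [  0.           0.           1.        ]]
```

Call:
{"name": "send_rows", "arguments": {
  "deltas": [
    [1,0.3,-0.15,-0.05,0,0,-0.09],
    [1,0.6,-0.3,-0.05,0,0,-0.18],
    [1,0.8,-0.45,-0.05,0,0,-0.27],
    [1,1,-0.57,-0.05,0,0,-0.355],
    [1,1,-0.57,-0.05,0,0,-0.355],
    [1,1,-0.57,-0.05,0,0,-0.355],
    [1,1,-0.57,-0.05,0,0,-0.355],
    [1,1,-0.57,-0.05,0,0,-0.355],
    [1,1,-0.57,-0.05,0,0,-0.355],
    [1,1,-0.57,-0.05,0,0,-0.355]
  ]
}}

```text
clock: 0.98
tcp_pos: [0.3939, -0.4632, 0.2495]
orientation: [-2.216, -2.226, -0.0]
contact_force: [-0.6, 0.1, 0.2]
grip_width: 0.0851
```

Call:
{"name": "send_rows", "arguments": {
  "deltas": [
    [1,0.3,0.1,-0.1,0,0,0],
    [1,0.6,0.2,-0.3,0,0,0],
    [1,0.9,0.4,-0.4,0,0,0],
    [1,0.9,0.4,-0.4,0,0,0],
    [1,0.9,0.4,-0.4,0,0,0],
    [1,0.9,0.4,-0.4,0,0,0]
  ]
}}

```text
clock: 1.48
tcp_pos: [0.4559, -0.3261, 0.3108]
orientation: [2.218, 2.222, 0.001]
contact_force: [-0.7, -1.3, -0.2]
grip_width: 0.0853
```

```bash
python3 - <<'E'
from h import *
st(); f=snap('wrist','w1'); cv2.imwrite('pics/w1b.png',cv2.resize(f['pixels'][:,:,::-1],(800,600),interpolation=cv2.INTER_CUBIC))
print(ray(f,[[256,192]])); go([.60,.06,.29],np.pi/2)
E
```

```text
t 1.48 tcp [ 0.4559 -0.3261  0.3108] yaw 90.11 zt [ 0.002 -0.001 -1.   ] F [-0.7 -1.3 -0.2] w 0.0853 j [ 0.78  0.25 -0.33  1.73  0.09  1.17  0.43]
(array([ 0.45601347, -0.25373131,  0.44172156]), array([[-0.00121156, -0.27895164, -0.96030439]]))
delta [2.5876 0.969  0.1313] [-0.      0.0002 -0.0003] rows 10.0 0.0
```

View pics/w1b.png

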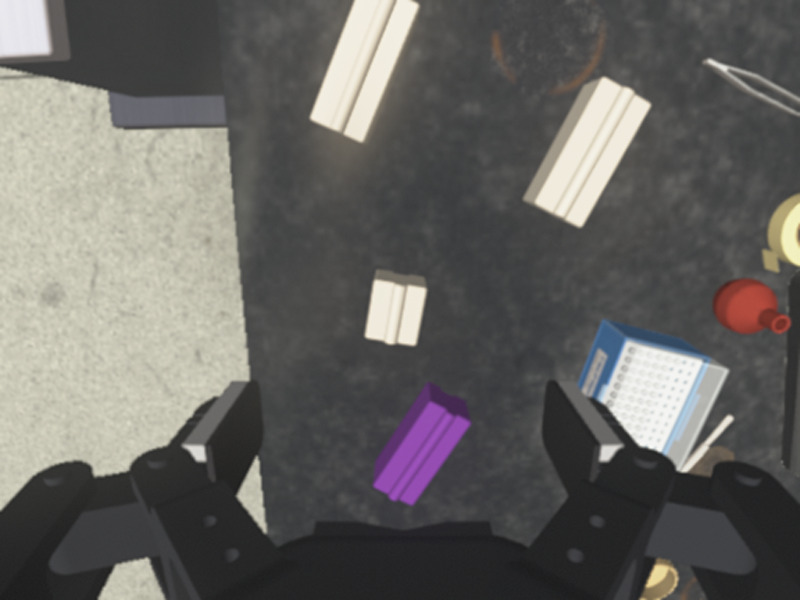

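Call:
{"name": "send_rows", "arguments": {
  "deltas": [
    [1,0.27,0.1,0,0,0,0],
    [1,0.54,0.2,0,0,0,0],
    [1,0.81,0.3,0,0,0,0],
    [1,1,0.37,0,0,0,0]
  ]
}}

```text
clock: 1.87
tcp_pos: [0.5094, -0.1774, 0.3091]
orientation: [-2.225, -2.216, 0.001]
contact_force: [0.2, -0.3, -0.2]
grip_width: 0.0851
```

Call:
{"name": "send_rows", "arguments": {
  "deltas": [
    [1,0.27,0,0,0,0,0],
    [1,0.54,0.1,0,0,0,0],
    [1,0.8,0.1,0,0,0,0],
    [1,1,0.1,0,0,0,0],
    [1,1,0.1,0,0,0,0]
  ]
}}

```text
clock: 2.28
tcp_pos: [0.5242, -0.0221, 0.3094]
orientation: [-2.213, -2.226, -0.002]
contact_force: [0.2, 0.9, -0.0]
grip_width: 0.0851
```

```bash
python3 - <<'E'
from h import *
st(); f=snap('wrist','w2'); cv2.imwrite('pics/w2b.png',cv2.resize(f['pixels'][:,:,::-1],(800,600),interpolation=cv2.INTER_CUBIC))
E
```

```text
t 2.28 tcp [ 0.5242 -0.0221  0.3094] yaw 90.34 zt [-0.001  0.003 -1.   ] F [ 0.2  0.9 -0. ] w 0.0851 j [ 0.38  0.21 -0.52  1.8   0.11  1.16 -0.17]
```

View pics/w2b.png

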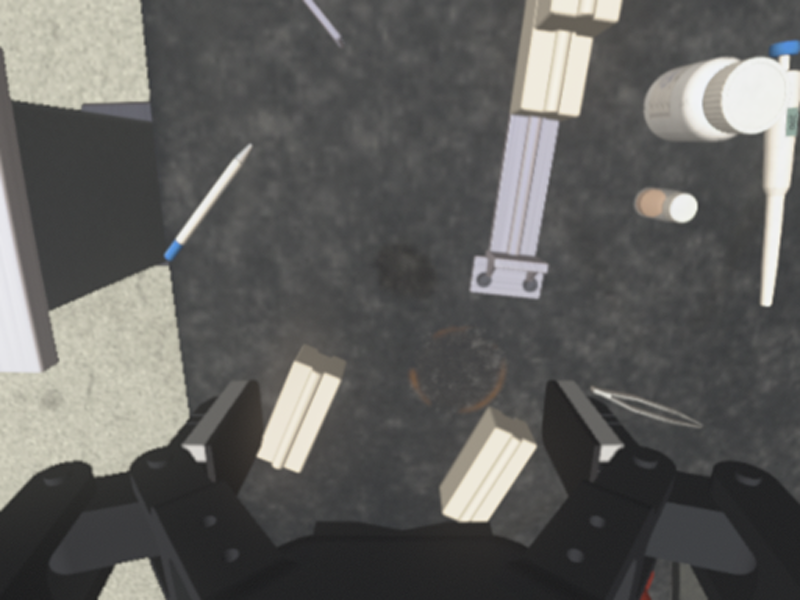

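Wrist view 1 shows both long blocks at (365,65) and (590,150), the short one at (396,308) and the purple one at (422,445). View 2 shows both long blocks at the bottom, the low stop foot at (508,278), and the laid blocks at the top (555,60). I'll take one more view over the tall stop and gauge, then fit poses.

Call:
{"name": "send_rows", "arguments": {
  "deltas": [
    [1,0.27,0,0,0,0,0],
    [1,0.54,0,0,0,0,0],
    [1,0.8,0,0,0,0,0],
    [1,1,0,0,0,0,0]
  ]
}}

```text
clock: 2.67
tcp_pos: [0.5247, 0.1218, 0.3092]
orientation: [-2.225, -2.217, 0.001]
contact_force: [1.1, -0.2, 0.8]
grip_width: 0.0853
```

Call:
{"name": "send_rows", "arguments": {
  "deltas": [
    [1,0.27,0,0,0,0,0],
    [1,0.4,0,0,0,0,0],
    [1,0.4,0,0,0,0,0],
    [1,0.4,0,0,0,0,0]
  ]
}}

```text
clock: 3.0
tcp_pos: [0.5251, 0.1803, 0.3089]
orientation: [-2.223, -2.219, 0.002]
contact_force: [0.8, -0.1, -0.1]
grip_width: 0.0854
```

```bash
python3 - <<'E'
from h import *
st(); f=snap('wrist','w3'); cv2.imwrite('pics/w3b.png',cv2.resize(f['pixels'][:,:,::-1],(800,600),interpolation=cv2.INTER_CUBIC))
E
```

```text
t 3.0 tcp [0.5251 0.1803 0.3089] yaw 89.9 zt [-0.001 -0.001 -1.   ] F [ 0.8 -0.1 -0.1] w 0.0854 j [ 0.07  0.28 -0.63  1.73  0.18  1.19 -0.61]
```

View pics/w3b.png

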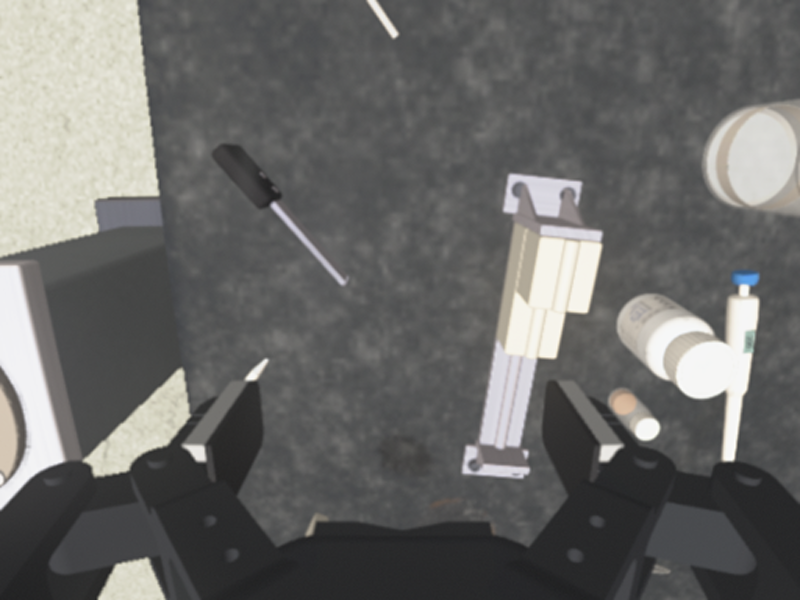

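Wrist view 3 shows the whole wall (tall stop (560,230), block end (530,350), low stop (497,460)) and the gauge from handle (245,175) to tip (345,282). Next I'll fit poses by silhouette.

```bash
cat > fit.py <<'E'
from h import *
from scipy.optimize import minimize
def block(L,W=.046,H=.044):
    # points relative to block centre (half-way up H)
    return np.array([[sx*W/2,sy*L/2,sz*H/2] for sx in(-1,1) for sy in(-1,1) for sz in(-1,1)]+[[x,sy*L/2,H/2+z] for x,z in((-.006,0),(-.004,.0045),(0,.006),(.004,.0045),(.006,0)) for sy in(-1,1)])
def place(pts,p):
    c,s=np.cos(p[2]),np.sin(p[2]);return np.c_[c*pts[:,0]-s*pts[:,1]+p[0],s*pts[:,0]+c*pts[:,1]+p[1],pts[:,2]+p[3]]
def cream(f):
    h=f['pixels'].astype(int);return ((h[...,0]>85)&(h[...,0]-h[...,2]>6)).astype(np.uint8)
S=4
def fit(fs,seeds,parts,p0,freez=True,mask=cream):
    """parts: list of point sets in body frame; p=(x,y,yaw,z)"""
    Ms=[]
    for f,sd in zip(fs,seeds):
        m=mask(f);n,l=cv2.connectedComponents(m);assert l[int(sd[1]),int(sd[0])],('seed',f['pixels'][int(sd[1]),int(sd[0])])
        m=(l==l[int(sd[1]),int(sd[0])]).astype(np.uint8)
        m=cv2.morphologyEx(m,cv2.MORPH_CLOSE,np.ones((3,3)));Ms.append(cv2.resize(m,None,fx=S,fy=S,interpolation=cv2.INTER_LINEAR))
    def cost(q):
        p=np.array([q[0],q[1],q[2]*10,q[3] if freez else p0[3]]);c=0
        for f,M in zip(fs,Ms):
            m=np.zeros(M.shape,np.uint8)
            for P in parts:
                uv=(proj(f,place(P,p))+.5)*S-.5
                cv2.fillConvexPoly(m,cv2.convexHull(np.round(uv*16).astype(np.int32)),1,shift=4)
            c+=np.count_nonzero(m!=M)/np.count_nonzero(M)
        return c/len(fs)
    q0=np.array([p0[0],p0[1],p0[2]/10,p0[3]])
    for st_ in(.01,.003):
        sim=[q0]+[q0+st_*e for e in np.eye(4)[:4 if freez else 3]]
        k=4 if freez else 3
        g=lambda v:cost(np.r_[v,p0[3]][:4])
        rr=minimize(g,q0[:k],method='Nelder-Mead',options=dict(initial_simplex=[s[:k] for s in sim],xatol=5e-5,fatol=1e-5,maxiter=400));q0=np.r_[rr.x,p0[3]][:4]
    return np.array([q0[0],q0[1],q0[2]*10,q0[3]]),rr.fun
E
python3 - <<'E'
from fit import *
w1,w2,w3=[pickle.load(open(f'pics/w{i}.pkl','rb')) for i in(1,2,3)]
s=.64
def sd(x,y):return (x*s,y*s)
L,Sh=block(.110),block(.054)
for n,fs,seeds,P,p0 in [('A',[w1,w2],[sd(570,150),sd(500,480)],[L],[.607,-.248,-.5,.022]),
 ('N1',[w2],[sd(290,420)],[L],[.424,-.18,-.4,.022]),('Short',[w1],[sd(385,320)],[Sh],[.449,-.352,-.1,.022])]:
  for fz in ([True,False] if len(fs)>1 else [False]):
    p,c=fit(fs,seeds,P,p0,fz);print(n,fz,p.round(4),np.degrees(p[2]).round(1),round(c,3))
# wall: body frame = base frame
W=[L+[0,.059,.032],Sh+[0,.087,.076]]
p,c=fit([w3],[sd(530,330)],W,[.63,.09,-.15,0],False);print('wall',p.round(4),np.degrees(p[2]),c)
pickle.dump(p,open('wall.pkl','wb'))
# blade
h=w3['pixels'].astype(int);m=(h.sum(2)>270)[:,:];yy,xx=np.nonzero(m[int(200*s):int(290*s),int(265*s):int(352*s)]);uv=np.c_[xx+int(265*s),yy+int(200*s)]
X=onz(w3,uv,.024)[:,:2];c0=X.mean(0);u=np.linalg.svd(X-c0)[2][0];u=u if u[0]>0 else -u;t=(X-c0)@u
print('blade',len(uv),'tip',(c0+u*t.max()).round(4),'root',(c0+u*t.min()).round(4),'len',np.ptp(t).round(4),'yaw',np.degrees(np.arctan2(u[1],u[0])).round(1),'resid',np.std((X-c0)@[-u[1],u[0]]))
# overlay
im=cv2.resize(w3['pixels'][:,:,::-1],None,fx=3,fy=3,interpolation=cv2.INTER_CUBIC)
def ln(pts,col):
    uv=(proj(w3,place(np.array(pts,float),p))+.5)*3-.5
    for i in range(0,len(uv),2): cv2.line(im,tuple(int(v*16) for v in uv[i]),tuple(int(v*16) for v in uv[i+1]),col,1,cv2.LINE_AA,4)
for x in(-.021,.021): ln([[x,-.114,.01],[x,.114,.01]],(0,0,255))
for x in(-.023,.023): ln([[x,.114,.094],[x,.122,.094],[x,-.114,.046],[x,-.122,.046]],(0,255,0))
for y,z in((.114,.094),(.122,.094),(-.114,.046),(-.122,.046)): ln([[-.023,y,z],[.023,y,z]],(0,255,0))
ln([[-.023,.004,.054],[.023,.004,.054],[-.023,.06,.098],[.023,.06,.098]],(255,0,0))
cv2.imwrite('pics/ov.png',im[300:950,800:1250])
E
```

```text
A True [ 0.61   -0.2466 -0.4459  0.023 ] -25.6 0.112
A False [ 0.6103 -0.247  -0.4507  0.022 ] -25.8 0.113
N1 False [ 0.427  -0.1797 -0.4026  0.022 ] -23.1 0.136
Short False [ 0.4506 -0.3812 -0.176   0.022 ] -10.1 0.053
wall [ 0.6361  0.0853 -0.1081  0.    ] -6.1965039114834655 0.15718536670750918
blade 2221 tip [0.489  0.2103] root [0.4016 0.1449] len 0.1092 yaw 36.8 resid 0.020393641874512987
```

View pics/ov.png

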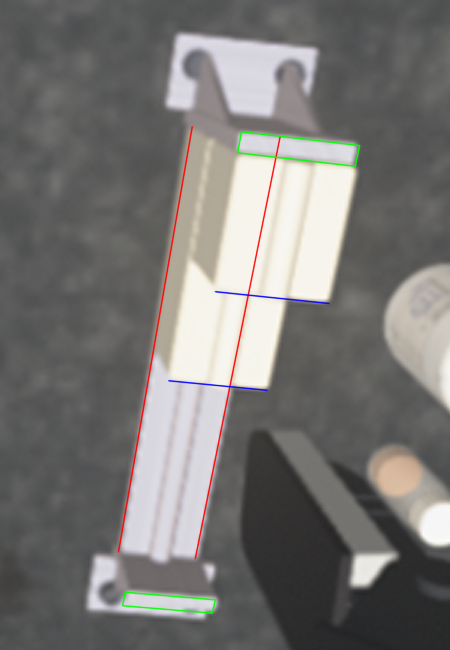

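The overlay fits well: the block ends, both stop tops and the seat edges lie within about 1 mm. I'll tidy the colour masks and refit the loose blocks and the gauge blade.

```bash
sed -i "s/return ((h\[...,0\]>85).*/return ((h[...,0]>100)\&(h[...,0]-h[...,2]>-1)).astype(np.uint8)/" fit.py
python3 - <<'E'
from fit import *
w1,w2,w3=[pickle.load(open(f'pics/w{i}.pkl','rb')) for i in(1,2,3)]
s=.64
def sd(x,y):return (x*s,y*s)
L,Sh=block(.110),block(.054)
for n,fs,seeds,P,p0 in [('A',[w1,w2],[sd(570,150),sd(500,480)],[L],[.607,-.248,-.5,.022]),('A1',[w1],[sd(570,150)],[L],[.607,-.248,-.5,.022]),
 ('N1',[w2],[sd(290,420)],[L],[.424,-.18,-.4,.022]),('Short',[w1],[sd(385,320)],[Sh],[.449,-.352,-.1,.022])]:
  for fz in ([True,False] if len(fs)>1 else [False]):
    p,c=fit(fs,seeds,P,p0,fz);print(n,fz,p.round(4),np.degrees(p[2]).round(1),round(c,3))
h=w3['pixels'].astype(int);m=(h.sum(2)>400).astype(np.uint8);x0,y0=int(270*s),int(200*s);m=m[y0:int(290*s),x0:int(352*s)]
n,l,stt,_=cv2.connectedComponentsWithStats(m);k=1+stt[1:,4].argmax();yy,xx=np.nonzero(l==k);uv=np.c_[xx+x0,yy+y0]
X=onz(w3,uv,.024)[:,:2];c0=X.mean(0);u=np.linalg.svd(X-c0)[2][0];u=u if u[0]>0 else -u;t=(X-c0)@u
print('blade',len(uv),'tip',(c0+u*t.max()).round(4),'root',(c0+u*t.min()).round(4),'len',np.ptp(t).round(4),'yaw',np.degrees(np.arctan2(u[1],u[0])).round(1),'resid',np.std((X-c0)@[-u[1],u[0]]))
print('handle c',c0+u*(t.max()-.125))
E
```

```text
A True [ 0.6101 -0.2467 -0.4473  0.0227] -25.6 0.034
A False [ 0.6104 -0.2468 -0.4474  0.022 ] -25.6 0.034
A1 False [ 0.6103 -0.2467 -0.4468  0.022 ] -25.6 0.018
N1 False [ 0.4271 -0.1804 -0.4029  0.022 ] -23.1 0.065
Short False [ 0.4506 -0.3815 -0.1683  0.022 ] -9.6 0.05
blade 290 tip [0.4736 0.1467] root [0.4139 0.2186] len 0.0935 yaw -50.2 resid 0.0017184638183065403
handle c [0.39367893 0.24281555]
```

Call:
{"name": "send_rows", "arguments": {
  "deltas": [
    [1,-0.25,0.14,0.1,0,0,0],
    [1,-0.5,0.28,0.2,0,0,0],
    [1,-0.75,0.43,0.3,0,0,0],
    [1,-1,0.57,0.4,0,0,0]
  ]
}}

```text
clock: 3.38
tcp_pos: [0.6033, 0.0394, 0.2543]
orientation: [2.226, 2.215, -0.002]
contact_force: [1.0, 0.3, -1.1]
grip_width: 0.0853
```

Call:
{"name": "send_rows", "arguments": {
  "deltas": [
    [1,-0.25,0,0.1,0,0,0.035],
    [1,-0.5,0,0.2,0,0,0.07],
    [1,-0.75,0,0.3,0,0,0.105],
    [1,-1,0,0.4,0,0,0.142],
    [1,-1,0,0.4,0,0,0.142],
    [1,-1,0,0.4,0,0,0.142]
  ]
}}

```text
clock: 3.88
tcp_pos: [0.6005, -0.1122, 0.1934]
orientation: [2.666, 1.661, -0.007]
contact_force: [0.0, 0.1, 0.0]
grip_width: 0.0853
```

```bash
python3 - <<'E'
from h import *
st(); go([.6102,-.2467,.024],np.radians(64.4))
E
```

```text
t 3.88 tcp [ 0.6005 -0.1122  0.1934] yaw 63.85 zt [-0.004 -0.003 -1.   ] F [0.  0.1 0. ] w 0.0853 j [ 0.37  0.45 -0.39  1.74  0.2   0.99 -0.55]
delta [-0.7721  0.4556  1.1311] [-0.0007  0.0012 -0.003 ] rows 5.2 0.1
```

Call:
{"name": "send_rows", "arguments": {
  "deltas": [
    [1,-0.25,0.15,0.15,0,0,0],
    [1,-0.5,0.3,0.3,0,0,0],
    [1,-0.77,0.43,0.45,0,0,0],
    [1,-0.77,0.43,0.6,0,0,0],
    [1,-0.77,0.43,0.6,0,0,0],
    [1,-0.77,0.43,0.6,0,0,0]
  ]
}}

```text
clock: 4.38
tcp_pos: [0.6087, -0.2395, 0.1029]
orientation: [-2.659, -1.669, 0.005]
contact_force: [0.5, 0.6, -0.2]
grip_width: 0.0852
```

```bash
python3 - <<'E'
from h import *
st(); go([.6102,-.2467,.024],np.radians(64.4))
E
```

```text
t 4.38 tcp [ 0.6087 -0.2395  0.1029] yaw 64.23 zt [-0.004  0.001 -1.   ] F [ 0.5  0.6 -0.2] w 0.0852 j [ 0.52  0.62 -0.33  1.7   0.25  0.87 -0.37]
delta [-0.038   0.0322  0.526 ] [-0.0013  0.0004 -0.001 ] rows 1.9 0.0
```

Call:
{"name": "send_rows", "arguments": {
  "deltas": [
    [1,-0.02,0.03,0.25,0,0,0],
    [1,-0.03,0.03,0.45,0,0,0],
    [1,-0.04,0.03,0.53,0,0,0],
    [1,-0.04,0.03,0.53,0,0,0],
    [0.3,-0.04,0.03,0.53,0,0,0],
    [0.3,-0.04,0.03,0.53,0,0,0],
    [0.3,-0.04,0.03,0.53,0,0,0],
    [0.3,-0.04,0.03,0.53,0,0,0],
    [0.3,-0.04,0.03,0.53,0,0,0]
  ],
  "squeeze": 50
}}

```text
clock: 5.13
tcp_pos: [0.614, -0.2444, 0.028]
orientation: [2.655, 1.674, 0.004]
contact_force: [-1.1, 1.3, 6.2]
grip_width: 0.0453
```

```bash
python3 - <<'E'
from h import *
st(); go([.6102,-.2467,.024],np.radians(64.4))
E
```

```text
t 5.13 tcp [ 0.614  -0.2444  0.028 ] yaw 64.46 zt [ 0.003 -0.001 -1.   ] F [-1.1  1.3  6.2] w 0.0453 j [ 0.5   0.72 -0.3   1.72  0.29  0.75 -0.4 ]
delta [-0.0245 -0.0164  0.0268] [ 0.0011 -0.0002  0.0003] rows 0.1 0.0
```

Call:
{"name": "send_rows", "arguments": {
  "deltas": [
    [0.3,0,0,-0.2,0,0,0],
    [0.3,0,0,-0.4,0,0,0],
    [0.3,0.1,-0.05,-0.6,0,0,-0.03],
    [0.3,0.3,-0.15,-0.65,0,0,-0.06],
    [0.3,0.55,-0.25,-0.65,0,0,-0.09],
    [0.3,0.8,-0.35,-0.65,0,0,-0.107],
    [0.3,0.8,-0.35,-0.65,0,0,-0.107],
    [0.3,0.8,-0.35,-0.65,0,0,-0.107]
  ]
}}

```text
clock: 5.8
tcp_pos: [0.6173, -0.1091, 0.1243]
orientation: [-2.333, -2.104, -0.003]
contact_force: [-0.0, -1.0, -1.5]
grip_width: 0.0448
```

```bash
cat >> h.py <<'E'
try: B=pickle.load(open('wall.pkl','rb'))
except Exception: B=np.zeros(4)
def wall(x,y):
    c,s=np.cos(B[2]),np.sin(B[2]);return B[0]+c*x-s*y,B[1]+s*x+c*y
def inwall(P):
    c,s=np.cos(B[2]),np.sin(B[2]);d=np.array(P[:2])-B[:2];return np.array([c*d[0]+s*d[1],-s*d[0]+c*d[1]])
def gow(x,y,z,dyaw=90):
    go([*wall(x,y),z],B[2]+np.radians(dyaw)); print('in wall',(inwall(r.get_obs()['tcp_pos'])*1000).round(1))
E
python3 - <<'E'
from h import *
st(); gow(0,-.0503,.12)
E
```

```text
t 5.8 tcp [ 0.6173 -0.1091  0.1243] yaw 84.08 zt [ 0.001  0.002 -1.   ] F [-0.  -1.  -1.5] w 0.0448 j [ 0.4   0.57 -0.45  1.75  0.3   0.89 -0.28]
delta [ 0.9664 -0.0107  0.03  ] [ 0.0004 -0.0005  0.0015] rows 3.5 0.0
in wall [   2.3 -195.3]
```

Call:
{"name": "send_rows", "arguments": {
  "deltas": [
    [0.3,0.25,0,0,0,0,0],
    [0.3,0.5,0,0,0,0,0],
    [0.3,0.75,0,0,0,0,0],
    [0.3,0.96,-0.01,0.05,0,0,0],
    [0.3,0.96,-0.01,0.1,0,0,0],
    [0.3,0.96,-0.01,0.1,0,0,0],
    [0.3,0.96,-0.01,0.1,0,0,0]
  ]
}}

```text
clock: 6.38
tcp_pos: [0.6309, 0.028, 0.1077]
orientation: [2.341, 2.094, -0.003]
contact_force: [0.3, -1.2, -2.2]
grip_width: 0.0452
```

```bash
python3 - <<'E'
from h import *
st(); gow(0,-.0503,.06)
f=snap('wrist','w4');p=r.get_obs()
im=cv2.resize(f['pixels'][:,:,::-1],None,fx=1.5,fy=1.5,interpolation=cv2.INTER_CUBIC)
def seg(a,b,col):
    uv=(proj(f,[[*wall(a[0],a[1]),a[2]],[*wall(b[0],b[1]),b[2]]])+.5)*1.5-.5
    cv2.line(im,tuple(uv[0].astype(int)),tuple(uv[1].astype(int)),col,1,cv2.LINE_AA)
for x in(-.023,.023): seg((x,.004,.054),(x,.06,.054),(255,0,0));seg((x,.06,.098),(x,.114,.098),(255,0,0))
seg((-.023,.004,.054),(.023,.004,.054),(255,0,0));seg((-.023,.06,.098),(.023,.06,.098),(255,0,0))
cv2.imwrite('pics/w4b.png',im)
E
```

```text
t 6.38 tcp [0.6309 0.028  0.1077] yaw 83.63 zt [-0.001 -0.002 -1.   ] F [ 0.3 -1.2 -2.2] w 0.0452 j [ 0.18  0.6  -0.45  1.75  0.32  0.87 -0.52]
delta [ 0.0486 -0.0061  0.3182] [-0.0003  0.0006 -0.001 ] rows 1.2 0.0
in wall [  0.9 -57.5]
```

View pics/w4b.png

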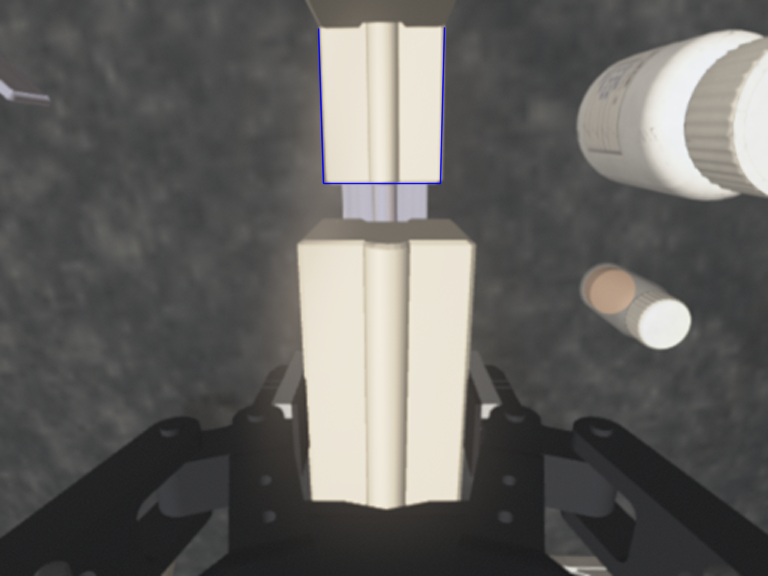

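Held block is square in the jaws: its front top corners are at (298,243) and (474,243). The laid block's end matches my overlay to about 1 px. Next is the held block's place in the wall frame.

```bash
python3 - <<'E'
from h import *
f=pickle.load(open('pics/w4.pkl','rb'));o=r.get_obs()
for z in(.1217,.1237,.1257):
    X=onz(f,(np.array([[298,243],[474,243],[365,243],[410,243]])+.5)/1.5-.5,z)
    q=np.array([inwall(x) for x in X])*1000; print(z,q.round(1).tolist(),'w',np.linalg.norm(q[0]-q[1]).round(1))
E
```

```text
0.1217 [[-21.1, -6.8], [24.2, -7.0], [-3.9, -6.9], [7.7, -6.9]] w 45.3
0.1237 [[-20.7, -6.4], [23.8, -6.6], [-3.8, -6.5], [7.6, -6.5]] w 44.6
0.1257 [[-20.3, -6.1], [23.4, -6.2], [-3.7, -6.1], [7.5, -6.2]] w 43.8
```

Call:
{"name": "send_rows", "arguments": {
  "deltas": [
    [0.3,0.053,-0.011,0,0,0,-0.001],
    [0.3,0.053,-0.011,0.1,0,0,-0.001],
    [0.3,0.053,-0.011,0.2,0,0,-0.001],
    [0.3,0.053,-0.011,0.3,0,0,-0.001],
    [0.3,0.053,-0.011,0.36,0,0,-0.001],
    [0.3,0.053,-0.011,0.36,0,0,-0.001],
    [0.3,0.053,-0.011,0.36,0,0,-0.001]
  ]
}}

```text
clock: 7.02
tcp_pos: [0.6303, 0.0374, 0.0542]
orientation: [-2.337, -2.099, 0.001]
contact_force: [0.3, 0.5, -2.3]
grip_width: 0.0453
```

```bash
python3 - <<'E'
from h import *
st(); gow(-.0007,-.0495,.038)
E
```

```text
t 7.02 tcp [0.6303 0.0374 0.0542] yaw 83.84 zt [-0. -0. -1.] F [ 0.3  0.5 -2.3] w 0.0453 j [ 0.15  0.66 -0.42  1.77  0.37  0.78 -0.56]
delta [-0.0087 -0.0007  0.1077] [-0.0001  0.0001  0.0002] rows 0.4 0.0
in wall [ -0.6 -48.2]
```

Call:
{"name": "send_rows", "arguments": {
  "deltas": [
    [0.3,-0.01,0,0.03,0,0,0],
    [0.3,-0.01,0,0.06,0,0,0],
    [0.3,-0.01,0,0.08,0,0,0],
    [0.3,-0.01,0,0.1,0,0,0],
    [0.3,-0.01,0,0.11,0,0,0],
    [0.3,-0.01,0,0.11,0,0,0]
  ]
}}

```text
clock: 7.52
tcp_pos: [0.6302, 0.0364, 0.0381]
orientation: [2.336, 2.1, -0.0]
contact_force: [-2.8, -0.5, 3.2]
grip_width: 0.0451
```

```bash
python3 - <<'E'
from h import *
st(); gow(-.0007,-.0495,.038)
E
```

```text
t 7.52 tcp [0.6302 0.0364 0.0381] yaw 83.89 zt [ 0. -0. -1.] F [-2.8 -0.5  3.2] w 0.0451 j [ 0.14  0.69 -0.41  1.78  0.38  0.75 -0.57]
delta [-0.0017 -0.0007  0.0003] [0.     0.0001 0.0005] rows 0.0 0.0
in wall [ -0.6 -49.2]
```

Call:
{"name": "send_rows", "arguments": {
  "deltas": [
    [0.3,0,0,0.015,0,0,0],
    [0.3,0,0,0.03,0,0,0],
    [0.3,0,0,0.03,0,0,0]
  ]
}}

```text
clock: 7.77
tcp_pos: [0.6302, 0.0364, 0.0379]
orientation: [2.336, 2.098, -0.002]
contact_force: [-17.4, -3.0, 39.4]
grip_width: 0.0452
```

```bash
python3 - <<'E'
from h import *
st(); gow(-.0007,-.0495,.038)
E
```

```text
t 7.77 tcp [0.6302 0.0364 0.0379] yaw 83.88 zt [ 0.    -0.002 -1.   ] F [-17.4  -3.   39.4] w 0.0452 j [ 0.14  0.69 -0.41  1.78  0.38  0.75 -0.58]
delta [-0.0017 -0.0006 -0.0009] [0.0001 0.0007 0.0004] rows 0.0 0.0
in wall [ -0.6 -49.2]
```

Call:
{"name": "send_rows", "arguments": {
  "deltas": [
    [0.3,0,-0.004,-0.028,0,0,0],
    [0.3,0.01,-0.004,-0.028,0,0,0],
    [0.3,0.02,-0.004,-0.028,0,0,0],
    [0.3,0.025,-0.004,-0.028,0,0,0],
    [0.3,0.025,-0.004,-0.028,0,0,0]
  ]
}}

```text
clock: 8.18
tcp_pos: [0.6304, 0.0384, 0.038]
orientation: [2.336, 2.098, -0.003]
contact_force: [-4.1, -4.4, 11.6]
grip_width: 0.0447
```

```bash
python3 - <<'E'
from h import *
st(); gow(-.0007,-.0495,.038)
E
```

```text
t 8.18 tcp [0.6304 0.0384 0.038 ] yaw 83.85 zt [ 0.    -0.003 -1.   ] F [-4.1 -4.4 11.6] w 0.0447 j [ 0.14  0.69 -0.41  1.78  0.38  0.76 -0.58]
delta [-0.0151 -0.0005  0.0002] [0.0002 0.0009 0.0003] rows 0.1 0.0
in wall [ -0.6 -47.2]
```

Call:
{"name": "send_rows", "arguments": {
  "deltas": [
    [0.3,0.006,0,-0.005,0,0,0],
    [0.3,0.012,0,-0.005,0,0,0],
    [0.3,0.02,0,-0.005,0,0,0],
    [0.3,0.02,0,-0.005,0,0,0]
  ]
}}

```text
clock: 8.52
tcp_pos: [0.6304, 0.0384, 0.0381]
orientation: [2.336, 2.095, -0.008]
contact_force: [-2.9, -10.9, 8.7]
grip_width: 0.0452
```

```bash
python3 - <<'E'
from h import *
st(); gow(-.0007,-.0495,.038)
E
```

```text
t 8.52 tcp [0.6304 0.0384 0.0381] yaw 83.77 zt [-0.001 -0.006 -1.   ] F [ -2.9 -10.9   8.7] w 0.0452 j [ 0.13  0.69 -0.41  1.78  0.38  0.76 -0.58]
delta [-0.0155 -0.0004  0.0005] [-0.0001  0.002  -0.0002] rows 0.1 0.0
in wall [ -0.6 -47.2]
```

Call:
{"name": "send_rows", "arguments": {
  "deltas": [
    [0.3,0.012,0,-0.01,0,0,0],
    [0.3,0.012,0,-0.015,0,0,0],
    [0.3,-0.004,0,-0.015,0,0,0],
    [0.75,-0.01,0,-0.015,0,0,0],
    [0.75,-0.01,0,-0.015,0,0,0],
    [0.75,-0.01,0,-0.015,0,0,0],
    [0.75,-0.01,0,-0.015,0,0,0],
    [0.75,-0.01,0,-0.2,0,0,0],
    [0.75,-0.01,0,-0.45,0,0,0],
    [0.75,-0.01,0,-0.6,0,0,0],
    [0.75,-0.01,0,-0.6,0,0,0],
    [0.75,-0.01,0,-0.6,0,0,0]
  ]
}}

```text
clock: 9.52
tcp_pos: [0.6312, 0.0426, 0.1298]
orientation: [2.334, 2.099, 0.005]
contact_force: [-0.2, 0.8, -0.3]
grip_width: 0.0638
```

```bash
cat > chk.py <<'E'
from fit import *
import sys
tag,ys=sys.argv[1],eval(sys.argv[2])   # ys: list of (y_end, ztop)
st();f=snap('wrist',tag)
im=cv2.resize(f['pixels'][:,:,::-1],None,fx=1.5,fy=1.5,interpolation=cv2.INTER_CUBIC)
for y,z in ys:
    uv=(proj(f,[[*wall(x,y),z] for x in(-.023,.023)])+.5)*1.5-.5
    cv2.line(im,tuple(uv[0].astype(int)),tuple(uv[1].astype(int)),(255,0,0),1,cv2.LINE_AA)
cv2.imwrite(f'pics/{tag}b.png',im)
E
python3 chk.py w5 "[(.004,.054),(.06,.098),(-.106,.054),(-.114,.046)]"
```

```text
t 9.52 tcp [0.6312 0.0426 0.1298] yaw 83.93 zt [ 0.004  0.001 -1.   ] F [-0.2  0.8 -0.3] w 0.0638 j [ 0.17  0.57 -0.46  1.74  0.31  0.91 -0.53]
```

View pics/w5b.png

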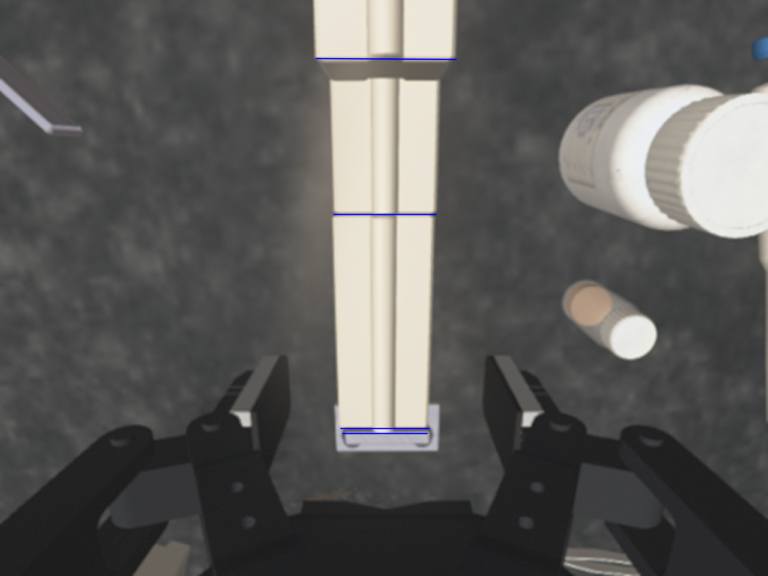

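Good: both block ends lie on the predicted lines (joint at row 213, end at row 431), with the gap visible in front of the low stop. Next, the gauge.

Call:
{"name": "send_rows", "arguments": {
  "deltas": [
    [1,0,-0.2,-0.1,0,0,-0.03],
    [1,0.15,-0.4,-0.2,0,0,-0.065],
    [1,0.3,-0.6,-0.2,0,0,-0.1],
    [1,0.45,-0.8,-0.2,0,0,-0.14],
    [1,0.6,-1,-0.2,0,0,-0.175],
    [1,0.75,-1,-0.2,0,0,-0.21],
    [1,0.9,-1,-0.2,0,0,-0.255],
    [1,0.9,-1,-0.2,0,0,-0.255],
    [1,0.9,-1,-0.2,0,0,-0.255]
  ]
}}

```text
clock: 10.32
tcp_pos: [0.4942, 0.193, 0.1568]
orientation: [-1.328, -2.844, 0.001]
contact_force: [0.8, -0.7, -0.0]
grip_width: 0.0852
```

```bash
python3 - <<'E'
from h import *
st(); go([.3937,.2428,.11],np.radians(129.8))
E
```

```text
t 10.32 tcp [0.4942 0.193  0.1568] yaw 129.95 zt [-0.002  0.    -1.   ] F [ 0.8 -0.7 -0. ] w 0.0852 j [ 0.09  0.44 -0.73  1.94  0.37  0.9  -0.12]
delta [ 0.6844 -0.3     0.3138] [-0.0005 -0.0006  0.0008] rows 2.9 0.0
```

```bash
python3 - <<'E'
from h import *
f=snap('wrist','w6')
uvt,uvr=proj(f,[[.4736,.1467,.024],[.4139,.2186,.024]]);print(uvt,uvr)
h=f['pixels'].astype(int);m=(h.sum(2)>330).astype(np.uint8)
band=np.zeros_like(m);cv2.line(band,tuple(int(v) for v in uvt),tuple(int(v) for v in uvr),1,24);m&=band
n,l,stt,_=cv2.connectedComponentsWithStats(m);k=1+stt[1:,4].argmax();yy,xx=np.nonzero(l==k);uv=np.c_[xx,yy]
X=onz(f,uv,.024)[:,:2];c0=X.mean(0);u=np.linalg.svd(X-c0)[2][0];u=u if u[0]>0 else -u;t=(X-c0)@u;n_=(X-c0)@[-u[1],u[0]]
print(len(uv),'tip',(c0+u*t.max()).round(4),'root',(c0+u*t.min()).round(4),'len',np.ptp(t).round(4),'yaw',np.degrees(np.arctan2(u[1],u[0])).round(1),'n',np.percentile(n_,[1,99]))
im=f['pixels'][:,:,::-1].copy();im[l==k]=(0,0,255);cv2.imwrite('pics/w6b.png',im)
E
```

```text
[206.19497078 210.57588987] [201.68801549 104.36993849]
2887 tip [0.4806 0.138 ] root [0.4128 0.2191] len 0.1057 yaw -50.1 n [-0.01070793  0.01077244]
```

View pics/w6b.png

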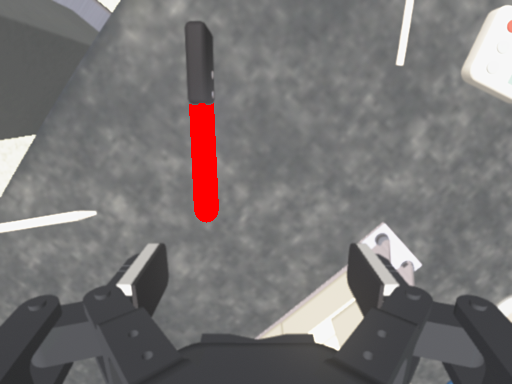

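The handle is at px (200,60), its axis near vertical, which agrees with the earlier fit. The blade threshold was too loose, so I'll redo it numerically.

```bash
python3 - <<'E'
from h import *
f=pickle.load(open('pics/w6.pkl','rb'))
uvt,uvr=proj(f,[[.4736,.1467,.024],[.4139,.2186,.024]])
h=f['pixels'].astype(int)
for y in range(100,220,10): print(y,h[y,188:222].sum(1)//3, (h[y,188:222,2]-h[y,188:222,0]).max())
g=h.sum(2)//3
print('handle row 60',g[60,178:222])
print('handle row 90',g[90,178:222])
E
```

```text
100 [101  81  74  75  76  76  78  79  79  79  80  80  81  82  82  82  80  80
  79  77  78  78  79  80  80  87 108 119 121 120 119 118 118 117] 3
110 [118 118 116 115 113 114 113 114 115 116 162 235 243 241 241 241 229 160
 122 121 123 122 121 120 119 118 119 118 118 117 116 116 116 117] 5
120 [131 129 128 124 122 121 120 119 119 118 125 181 238 241 240 241 236 178
 128 123 124 122 119 118 118 118 119 119 119 120 120 121 121 121] 7
130 [122 121 121 120 119 119 121 123 123 124 122 168 238 241 239 239 238 216
 147 123 124 125 127 128 126 127 126 126 125 124 123 120 120 118] 5
140 [129 128 126 124 123 122 121 122 122 123 122 134 191 237 239 238 238 227
 157 122 124 124 121 120 120 121 120 121 121 121 122 122 121 122] 6
150 [122 122 123 125 125 124 124 123 124 125 127 131 177 235 239 238 238 234
 191 136 123 124 124 126 127 127 125 125 125 123 121 120 118 118] 7
160 [130 130 130 130 130 129 129 128 129 129 129 127 146 204 236 238 237 236
 220 149 121 122 124 126 129 134 139 144 149 150 148 144 138 134] 6
170 [131 134 137 140 140 140 138 136 133 131 128 125 128 180 238 240 238 238
 230 171
[... 327 characters left out ...]
125 123 122 121 121] 6
200 [118 118 118 119 120 119 119 119 119 120 120 120 120 124 162 225 240 241
 241 237 199 136 119 122 126 125 123 121 118 116 115 116 120 125] 3
210 [118 118 116 118 118 120 123 126 129 132 133 135 137 138 138 148 175 195
 197 183 157 140 141 143 141 138 133 128 124 122 122 123 122 122] 2
handle row 60 [125 125 127 131 136 139 139 126  91  73  74  78  80  80  81  81  82  82
  82  83  82  82  82  78  73  69  66  63  59  57  58  60  59  60  69  94
 114 123 122 121 120 120 120 121]
handle row 90 [120 123 125 128 130 131 132 132 126 104  79  74  77  80  81  82  81  82
  83  82  84  83  84  84  83  80  79  77  75  73  73  73  73  76  85  90
 103 116 118 119 119 122 124 125]
```

Blade edges agree with the first fit to 0.6 mm and 0.2°, so I'll grasp it.

Call:
{"name": "send_rows", "arguments": {
  "deltas": [
    [1,0.25,-0.1,0.05,0,0,0.001],
    [1,0.5,-0.2,0.1,0,0,0.001],
    [1,0.685,-0.3,0.2,0,0,0.001],
    [1,0.685,-0.3,0.3,0,0,0.001],
    [1,0.685,-0.3,0.5,0,0,0.001],
    [1,0.685,-0.3,0.5,0,0,0.001]
  ]
}}

```text
clock: 10.87
tcp_pos: [0.3924, 0.2388, 0.0791]
orientation: [-1.339, -2.838, 0.011]
contact_force: [-0.6, -0.2, -0.1]
grip_width: 0.0853
```

```bash
python3 - <<'E'
from h import *
st(); go([.3937,.2428,.025],np.radians(129.8))
E
```

```text
t 10.87 tcp [0.3924 0.2388 0.0791] yaw 129.49 zt [-0.006 -0.005 -1.   ] F [-0.6 -0.2 -0.1] w 0.0853 j [-0.1   0.47 -0.7   2.15  0.47  0.69 -0.43]
delta [0.0149 0.0261 0.3605] [-0.0025 -0.0001 -0.0017] rows 1.3 0.1
```

Call:
{"name": "send_rows", "arguments": {
  "deltas": [
    [1,0.015,0.026,0.1,-0.002,0,-0.001],
    [1,0.015,0.026,0.25,-0.002,0,-0.001],
    [1,0.015,0.026,0.35,-0.002,0,-0.001],
    [1,0.015,0.026,0.36,-0.002,0,-0.001],
    [0.05,0.015,0.026,0.36,-0.002,0,-0.001],
    [0.05,0.015,0.026,0.36,-0.002,0,-0.001],
    [0.05,0.015,0.026,0.36,-0.002,0,-0.001],
    [0.05,0.015,0.026,0.36,-0.002,0,-0.001],
    [0.05,0.015,0.026,0.36,-0.002,0,-0.001],
    [0.05,0.015,0.026,0.36,-0.002,0,-0.001],
    [0.05,0.015,0.026,0.36,-0.002,0,-0.001]
  ],
  "squeeze": 40
}}

```text
clock: 11.78
tcp_pos: [0.3968, 0.2462, 0.0296]
orientation: [1.332, 2.841, 0.009]
contact_force: [-1.2, -1.8, 7.1]
grip_width: 0.0155
```

```bash
python3 - <<'E'
from h import *
st(); go([.3937,.2428,.025],np.radians(129.8))
E
```

```text
t 11.78 tcp [0.3968 0.2462 0.0296] yaw 129.77 zt [ 0.006  0.004 -1.   ] F [-1.2 -1.8  7.1] w 0.0155 j [-0.18  0.55 -0.62  2.17  0.59  0.58 -0.53]
delta [-0.0039 -0.0307  0.0307] [ 0.0021  0.0002 -0.0001] rows 0.2 0.1
```

Call:
{"name": "send_rows", "arguments": {
  "deltas": [
    [0.05,0,0,-0.15,0,0,0],
    [0.05,-0.1,-0.05,-0.3,0,0,-0.03],
    [0.05,-0.3,-0.15,-0.3,0,0,-0.06],
    [0.05,-0.5,-0.25,-0.3,0,0,-0.09],
    [0.05,-0.7,-0.35,-0.3,0,0,-0.12],
    [0.05,-0.85,-0.42,-0.3,0,0,-0.16],
    [0.05,-1,-0.5,-0.3,0,0,-0.2],
    [0.05,-1,-0.5,-0.3,0,0,-0.244],
    [0.05,-1,-0.5,-0.3,0,0,-0.244],
    [0.05,-1,-0.5,-0.3,0,0,-0.244],
    [0.05,-1,-0.5,-0.3,0,0,-0.244]
  ]
}}

```text
clock: 12.7
tcp_pos: [0.4346, 0.0837, 0.0737]
orientation: [0.175, 3.132, 0.008]
contact_force: [-0.1, 0.4, -1.4]
grip_width: 0.0159
```

```bash
python3 - <<'E'
from h import *
st(); gow(-.170,-.110,.07,180)
E
```

```text
t 12.7 tcp [0.4346 0.0837 0.0737] yaw 173.59 zt [ 0.005  0.005 -1.   ] F [-0.1  0.4 -1.4] w 0.0159 j [ 0.39  0.5  -0.87  2.19  0.61  0.7   0.57]
delta [-0.2035 -0.5772  0.0224] [ 0.0017  0.0014 -0.0012] rows 2.2 0.1
in wall [-200.2  -23.3]
```

Call:
{"name": "send_rows", "arguments": {
  "deltas": [
    [0.05,-0.1,-0.2,0,0.001,0.001,-0.001],
    [0.05,-0.15,-0.4,0,0.001,0.001,-0.001],
    [0.05,-0.2,-0.57,0.02,0.001,0.001,-0.001],
    [0.05,-0.2,-0.57,0.02,0.001,0.001,-0.001],
    [0.05,-0.2,-0.57,0.02,0.001,0.001,-0.001],
    [0.05,-0.2,-0.57,0.02,0.001,0.001,-0.001]
  ]
}}

```text
clock: 13.2
tcp_pos: [0.4552, -0.004, 0.0705]
orientation: [0.167, 3.135, 0.003]
contact_force: [-0.6, -0.2, -1.7]
grip_width: 0.015
```

```bash
python3 - <<'E'
from h import *
st(); gow(-.170,-.110,.0486,180)
f=snap('wrist','w7');s=snap('scene','s7');d=snap('side','d7')
im=np.zeros((576,768,3),np.uint8)
im[:288,:384]=cv2.resize(f['pixels'][:,:,::-1],(384,288),interpolation=cv2.INTER_AREA)
def crop(f,c,w,h,S):
    x,y=c.astype(int);return cv2.resize(f['pixels'][max(0,y-h):y+h,max(0,x-w):x+w,::-1],None,fx=S,fy=S,interpolation=cv2.INTER_CUBIC)
P=[[*wall(-.06,-.11),.04]]
a=crop(s,proj(s,P)[0],48,36,4);b=crop(d,proj(d,P)[0],48,36,4)
im[:a.shape[0],384:384+a.shape[1]]=a;im[288:288+b.shape[0],384:384+b.shape[1]]=b
cv2.imwrite('pics/m7.png',im);print(proj(s,P),proj(d,P))
E
```

```text
t 13.2 tcp [ 0.4552 -0.004   0.0705] yaw 173.91 zt [ 0.002  0.002 -1.   ] F [-0.6 -0.2 -1.7] w 0.015 j [ 0.57  0.52 -0.85  2.16  0.61  0.71  0.77]
delta [-0.0013 -0.012   0.1461] [0.0007 0.0005 0.0006] rows 0.5 0.0
in wall [-170.2 -108.2]
[[226.63356589 205.6524389 ]] [[254.10930595 227.13726679]]
```

View pics/m7.png

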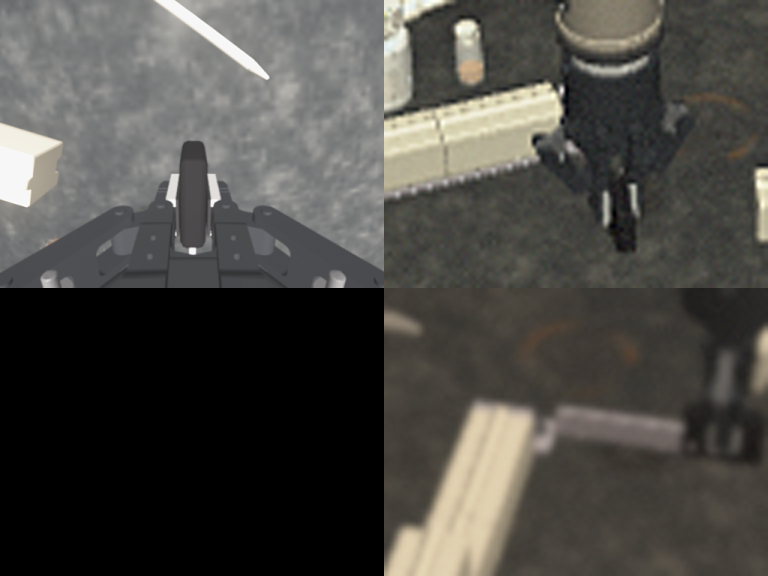

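The side crop shows the blade level and pointing at the gap beyond the block end. The wrist view shows the handle upright and centred in the jaws at (194,190). I'll measure its line numerically.

```bash
python3 - <<'E'
from h import *
f=pickle.load(open('pics/w7.pkl','rb'));g=f['pixels'].astype(int).sum(2)//3
for y in (195,205,215,225,250,270,300,320,330,334): print(y,g[y,236:284])
# side: blade fit
d=pickle.load(open('pics/d7.pkl','rb'))
tipP=[[*wall(-.170+.125-.0006,-.1082),z] for z in(.0409,.0649)]
rootP=[[*wall(-.170+.030,-.1082),z] for z in(.0409,.0649)]
print('pred side tip bot/top',proj(d,tipP),'root',proj(d,rootP))
h=d['pixels'].astype(int);print((h.sum(2)//3)[208:236,240:290:4].T)
E
```

```text
195 [141 140 140 139 139 135 117  77  56  57  59  59  59  60  61  61  60  61
  61  61  61  62  61  61  62  60  62  62  61  62  60  60  59  59  56  61
  88 125 144 147 148 146 143 141 139 137 137 138]
205 [124 122 121 119 111  85  61  56  58  59  60  61  60  61  61  62  62  61
  62  61  62  62  61  61  62  62  62  62  62  62  62  62  61  61  59  58
  56  66 104 142 150 150 149 148 148 147 147 146]
215 [135 136 134 118  78  58  65  69  71  73  74  75  77  77  77  77  76  76
  76  77  78  77  76  76  76  76  77  76  77  77  76  76  76  74  73  71
  70  66  63  78 115 144 150 150 150 150 150 150]
225 [137 133 120  90  65  65  69  71  74  74  74  76  77  78  77  77  77  77
  77  77  77  77  77  77  77  76  77  77  77  77  77  77  75  75  74  72
  72  70  67  64  79 109 123 126 127 127 128 127]
250 [136  80  70  68  64  64  70  72  72  73  75  76  77  77  78  78  77  78
  77  78  77  77  76  76  77  77  77  77  77  78  77  76  76  75  74  72
  70  68  64  64  69  73 105 170 219 223 222 222]
270 [101  95  71  56  57  63  69  71  72  73  74  76  76  76  77  76  78  76
  76  76  77  77  76  7
[... 1866 characters left out ...]
 66  61  59  54  54  55  56  56  55  56  54  55  59  64  85 114 121 110
  104 101 101  92  77  64  57  57  55  53]
 [ 57  55  55  55  55  55  55  58  57  57  58  57  57  59  74 104 128 127
  113 104 102  99  84  67  54  49  51  52]
 [ 58  59  58  56  56  57  57  60  60  60  60  60  58  58  66  84 112 124
  113 106 103 102  98  81  62  54  55  59]
 [ 62  61  62  60  59  58  59  59  57  57  58  58  56  52  51  57  75  93
   93  78  67  66  64  60  55  57  59  60]
 [ 54  55  56  56  56  58  62  63  59  56  53  47  38  36  35  32  30  28
   26  30  31  37  42  41  40  49  60  64]
 [ 39  44  46  47  53  60  67  73  77  78  72  61  50  41  39  38  44  56
   60  63  61  60  62  66  57  54  64  73]]
```

```bash
python3 - <<'E'
from h import *
f=pickle.load(open('pics/w7.pkl','rb'));o=r.get_obs()
M=R.from_rotvec(o['orientation'])
for uv,z in [((257.8,215),.085),((257.6,225),.085),((257.1,250),.085),((256.1,334),.0649),((256.2,330),.0649)]:
    X=onz(f,[uv],z)[0];print(uv,'tool mm',(M.inv().apply(X-o['tcp_pos'])*1000).round(2),'wall',(inwall(X)*1000).round(1))
d=pickle.load(open('pics/d7.pkl','rb'));s=d
pts={'c1':(-.023,-.106,.054),'c2':(.023,-.106,.054),'j1':(-.023,.06,.098),'footbot':(-.023,-.155,.004)}
for k,v in pts.items(): print(k,proj(d,[[*wall(v[0],v[1]),v[2]]])[0].round(1))
g=d['pixels'].astype(int).sum(2)//3
print(g[212:236,226:246])
E
```

```text
(257.8, 215) tool mm [ 27.23   1.21 -14.47] wall [-197.6 -106.9]
(257.6, 225) tool mm [ 22.88   1.12 -14.46] wall [-193.2 -107. ]
(257.1, 250) tool mm [ 11.6    0.89 -14.44] wall [-181.9 -107.2]
(256.1, 334) tool mm [-49.37   0.21   5.76] wall [-120.9 -107.6]
(256.2, 330) tool mm [-46.69   0.27   5.75] wall [-123.6 -107.5]
c1 [241.7 222.9]
c2 [226.9 220.8]
j1 [226.5 253.1]
footbot [245.7 224.1]
[[ 56  57  58  62  62  64  64  64  63  59  60  58  59  61  61  63  65  67
   63  63]
 [ 57  56  56  60  62  63  63  65  63  62  61  60  57  59  59  61  63  63
   62  64]
 [ 58  56  58  61  61  62  65  63  65  62  59  60  61  59  60  60  62  61
   62  61]
 [ 60  59  58  62  63  64  63  64  62  63  60  62  61  62  62  63  58  59
   58  61]
 [ 61  60  60  61  63  62  62  61  61  60  61  63  63  61  64  61  59  58
   58  60]
 [ 64  62  63  66  64  64  63  59  62  59  62  63  63  61  63  60  60  56
   58  59]
 [ 62  64  73  83  82  74  72  68  66  64  65  64  63  65  62  61  60  59
   57  58]
 [ 67  74  99 117 114 106 100  98  97  91  86  80  76  71  67  66  66  61
   59  58]
 [ 72  90 125 150 154 
[... 638 characters left out ...]
 142 122
  111 117]
 [186 199 200 194 182 182 198 204 200 196 198 202 202 199 186 162 140 132
  138 144]
 [193 202 199 191 180 187 201 204 197 196 200 203 201 197 179 155 140 143
  153 160]
 [199 202 199 189 182 193 204 202 198 199 201 202 202 192 170 148 139 144
  153 158]
 [201 201 196 185 186 199 204 202 199 200 203 202 199 187 163 142 134 130
  131 132]
 [202 200 191 182 190 202 202 197 200 201 202 202 197 180 157 139 127 111
  101  97]
 [203 199 191 185 195 204 201 196 199 202 201 201 190 170 148 134 120  96
   79  74]
 [202 196 188 189 200 203 199 197 201 202 203 199 185 160 141 131 111  87
   69  65]
 [200 191 185 194 203 202 196 198 201 203 202 196 179 155 137 122 101  79
   66  64]]
```

Call:
{"name": "send_rows", "arguments": {
  "deltas": [
    [0.05,0,-0.017,0.06,0,0,-0.002],
    [0.05,0,-0.017,0.12,0,0,-0.002],
    [0.05,0,-0.017,0.133,0,0,-0.002],
    [0.05,0,-0.017,0.133,0,0,-0.002],
    [0.05,-0.05,-0.017,0.133,0,0,-0.002],
    [0.05,-0.1,-0.017,0.133,0,0,-0.002],
    [0.05,-0.13,-0.017,0.133,0,0,-0.002],
    [0.05,-0.16,-0.017,0.133,0,0,-0.002],
    [0.05,-0.19,-0.017,0.133,0,0,-0.002],
    [0.05,-0.19,-0.017,0.133,0,0,-0.002]
  ]
}}

```text
clock: 14.18
tcp_pos: [0.4847, -0.011, 0.0506]
orientation: [0.158, 3.135, 0.003]
contact_force: [0.1, -0.1, -1.2]
grip_width: 0.0153
```

```bash
python3 - <<'E'
from h import *
st(); gow(-.087,-.110,.0505,180)
E
```

```text
t 14.18 tcp [ 0.4847 -0.011   0.0506] yaw 174.22 zt [ 0.003  0.002 -1.   ] F [ 0.1 -0.1 -1.2] w 0.0153 j [ 0.54  0.59 -0.8   2.11  0.66  0.71  0.77]
delta [-0.3547  0.0111  0.0018] [0.0006 0.0008 0.0023] rows 1.3 0.1
in wall [-140.2 -112.1]
```

Call:
{"name": "send_rows", "arguments": {
  "deltas": [
    [0.05,0,0.009,0,0,0,0],
    [0.05,-0.03,0.009,0,0,0,0],
    [0.05,-0.06,0.009,0,0,0,0],
    [0.05,-0.09,0.009,0,0,0,0],
    [0.05,-0.12,0.009,0,0,0,0],
    [0.05,-0.12,0.009,0,0,0,0]
  ]
}}

```text
clock: 14.68
tcp_pos: [0.5026, -0.0115, 0.0506]
orientation: [0.158, 3.135, 0.003]
contact_force: [0.6, -0.3, -1.8]
grip_width: 0.0151
```

```bash
python3 - <<'E'
from h import *
st(); gow(-.087,-.110,.0505,180)
E
```

```text
t 14.68 tcp [ 0.5026 -0.0115  0.0506] yaw 174.22 zt [ 0.002  0.002 -1.   ] F [ 0.6 -0.3 -1.8] w 0.0151 j [ 0.53  0.61 -0.8   2.07  0.66  0.73  0.78]
delta [-0.2351  0.0027  0.001 ] [0.0006 0.0007 0.0023] rows 0.8 0.1
in wall [-122.3 -110.7]
```

Call:
{"name": "send_rows", "arguments": {
  "deltas": [
    [0.05,-0.04,0,0,0,0,0],
    [0.05,-0.08,0,0,0,0,0],
    [0.05,-0.12,0,0,0,0,0],
    [0.05,-0.16,0,0,0,0,0],
    [0.05,-0.2,0,0,0,0,0],
    [0.05,-0.24,0,0,0,0,0],
    [0.05,-0.24,0,0,0,0,0],
    [0.05,-0.24,0,0,0,0,0]
  ]
}}

```text
clock: 15.35
tcp_pos: [0.5374, -0.015, 0.0504]
orientation: [0.158, 3.136, 0.002]
contact_force: [0.2, -0.2, -0.9]
grip_width: 0.0153
```

```bash
python3 - <<'E'
from h import *
st(); gow(-.087,-.110,.0505,180)
s=snap('scene','s8');d=snap('side','d8')
P=[[*wall(.038,-.11),.033]];print(proj(d,P),proj(s,P))
im=np.zeros((500,760,3),np.uint8)
for i,f in enumerate((s,d)):
    x,y=proj(f,P)[0].astype(int);a=cv2.resize(f['pixels'][y-32:y+32,x-46:x+46,::-1],(368,256),interpolation=cv2.INTER_CUBIC);im[:256,i*380:i*380+368]=a
cv2.imwrite('pics/m8.png',im[:256])
E
```

```text
t 15.35 tcp [ 0.5374 -0.015   0.0504] yaw 174.24 zt [ 0.001  0.001 -1.   ] F [ 0.2 -0.2 -0.9] w 0.0153 j [ 0.52  0.65 -0.79  1.99  0.66  0.77  0.81]
delta [-0.0021  0.0023 -0.0007] [0.0005 0.0004 0.0024] rows 0.0 0.1
in wall [ -87.3 -110.3]
[[222.87240302 224.27783575]] [[218.80062756 190.51813339]]
```

View pics/m8.png

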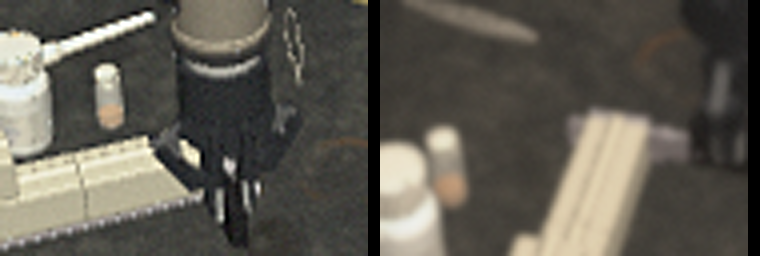

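The side crop shows the blade tip out behind the wall at (572,130), with no contact force. Next I'll withdraw it and return the gauge.

Call:
{"name": "send_rows", "arguments": {
  "deltas": [
    [0.05,0.1,0,0,0,0,0],
    [0.05,0.2,0,0,0,0,0],
    [0.05,0.3,0,0,0,0,0],
    [0.05,0.4,0,0,0,0,0],
    [0.05,0.5,0,0,0,0,0],
    [0.05,0.6,0,0,0,0,0],
    [0.05,0.65,0.1,-0.1,0,0,0],
    [0.05,0.75,0.3,-0.1,0,0,0.03],
    [0.05,0.8,0.5,-0.1,0,0,0.06],
    [0.05,0.85,0.7,-0.1,0,0,0.1],
    [0.05,0.9,0.9,-0.1,0,0,0.14],
    [0.05,0.9,1,-0.1,0,0,0.18],
    [0.05,0.9,1,-0.1,0,0,0.22],
    [0.05,0.9,1,-0.1,0,0,0.244],
    [0.05,0.9,1,-0.1,0,0,0.244],
    [0.05,0.9,1,-0.1,0,0,0.244]
  ]
}}

```text
clock: 16.78
tcp_pos: [0.4175, 0.1476, 0.0656]
orientation: [1.315, 2.852, 0.002]
contact_force: [0.3, -0.1, -1.5]
grip_width: 0.0155
```

```bash
python3 - <<'E'
from h import *
st(); go([.3933,.2432,.05],np.radians(130.2))
E
```

```text
t 16.78 tcp [0.4175 0.1476 0.0656] yaw 130.51 zt [ 0.001  0.001 -1.   ] F [ 0.3 -0.1 -1.5] w 0.0155 j [ 0.09  0.46 -0.68  2.2   0.5   0.63 -0.24]
delta [0.5894 0.2909 0.104 ] [0.0005 0.0001 0.0017] rows 2.4 0.0
```

Call:
{"name": "send_rows", "arguments": {
  "deltas": [
    [0.05,0.2,0.1,0,0,0,0.001],
    [0.05,0.4,0.2,0.05,0,0,0.001],
    [0.05,0.55,0.28,0.1,0,0,0.001],
    [0.05,0.59,0.29,0.15,0,0,0.001],
    [0.05,0.59,0.29,0.18,0,0,0.001],
    [0.05,0.59,0.29,0.18,0,0,0.001],
    [0.05,0.59,0.29,0.18,0,0,0.001]
  ]
}}

```text
clock: 17.37
tcp_pos: [0.3938, 0.2417, 0.0383]
orientation: [1.324, 2.848, -0.0]
contact_force: [-0.0, -0.1, -1.1]
grip_width: 0.0153
```

```bash
python3 - <<'E'
from h import *
st(); go([.3933,.2432,.0296],np.radians(130.2))
E
```

```text
t 17.37 tcp [0.3938 0.2417 0.0383] yaw 130.13 zt [ 0. -0. -1.] F [-0.  -0.1 -1.1] w 0.0153 j [-0.16  0.54 -0.64  2.17  0.57  0.6  -0.51]
delta [0.0098 0.0037 0.0578] [ 0.0001  0.0002 -0.0004] rows 0.2 0.0
```

Call:
{"name": "send_rows", "arguments": {
  "deltas": [
    [0.05,0.007,0,0.03,0,0,0],
    [0.05,0.007,0,0.05,0,0,0],
    [0.05,0.007,0,0.058,0,0,0],
    [0.05,0.007,0,0.058,0,0,0],
    [0.05,0.007,0,0.058,0,0,0]
  ]
}}

```text
clock: 17.78
tcp_pos: [0.3933, 0.2437, 0.0299]
orientation: [1.324, 2.848, 0.002]
contact_force: [0.3, -0.1, -1.2]
grip_width: 0.0153
```

```bash
python3 - <<'E'
from h import *
st()
E
```

```text
t 17.78 tcp [0.3933 0.2437 0.0299] yaw 130.13 zt [ 0.002  0.001 -1.   ] F [ 0.3 -0.1 -1.2] w 0.0153 j [-0.18  0.55 -0.62  2.17  0.58  0.59 -0.53]
```

Call:
{"name": "send_rows", "arguments": {
  "deltas": [
    [0.05,0,0,0.006,0,0,0],
    [0.05,0,0,0.012,0,0,0],
    [0.05,0,0,0.016,0,0,0],
    [0.05,0,0,0.016,0,0,0]
  ]
}}

```text
clock: 18.12
tcp_pos: [0.3934, 0.244, 0.0295]
orientation: [1.323, 2.846, 0.001]
contact_force: [-6.8, -6.8, 33.1]
grip_width: 0.0154
```

```bash
python3 - <<'E'
from h import *
st()
E
```

```text
t 18.12 tcp [0.3934 0.244  0.0295] yaw 130.14 zt [ 0.003 -0.001 -1.   ] F [-6.8 -6.8 33.1] w 0.0154 j [-0.18  0.55 -0.62  2.17  0.59  0.59 -0.53]
```

Call:
{"name": "send_rows", "arguments": {
  "deltas": [
    [0.05,0,0,-0.013,0,0,0],
    [0.05,0,0,-0.013,0,0,0],
    [0.6,0,0,-0.013,0,0,0],
    [0.6,0,0,-0.013,0,0,0],
    [0.6,0,0,-0.013,0,0,0],
    [0.6,0,0,-0.013,0,0,0],
    [0.6,0,0,-0.1,0,0,0],
    [0.6,0,0,-0.3,0,0,0],
    [0.8,0,0,-0.5,0,0,0],
    [1,0,0,-0.7,0,0,0]
  ]
}}

```text
clock: 18.95
tcp_pos: [0.3923, 0.244, 0.1332]
orientation: [-1.323, -2.849, -0.001]
contact_force: [1.5, 0.0, -0.5]
grip_width: 0.0735
```

Call:
{"name": "send_rows", "arguments": {
  "deltas": [
    [1,-0.2,-0.15,0,0,0,0.035],
    [1,-0.4,-0.3,0,0,0,0.07],
    [1,-0.6,-0.45,0,0,0,0.105],
    [1,-0.8,-0.6,0,0,0,0.14],
    [1,-1,-0.75,0,0,0,0.175],
    [1,-1,-0.85,0,0,0,0.21],
    [1,-1,-0.9,0,0,0,0.245],
    [1,-1,-0.9,0,0,0,0.28],
    [1,-1,-0.9,0,0,0,0.31],
    [1,-1,-0.9,0,0,0,0.35],
    [1,-1,-0.9,0,0,0,0.35]
  ]
}}

```text
clock: 19.87
tcp_pos: [0.3864, 0.0423, 0.1322]
orientation: [-2.621, -1.732, -0.003]
contact_force: [0.1, 0.2, 0.1]
grip_width: 0.0855
```

```bash
python3 - <<'E'
from h import *
st(); go([.427,-.180,.1],np.radians(66.9))
E
```

```text
t 19.87 tcp [0.3864 0.0423 0.1322] yaw 66.9 zt [ 0.001  0.001 -1.   ] F [0.1 0.2 0.1] w 0.0855 j [ 0.22  0.21 -0.54  2.28  0.17  0.69 -0.84]
delta [-1.2574  0.8302  0.2134] [ 0.0003 -0.0005  0.    ] rows 5.5 0.0
```

Call:
{"name": "send_rows", "arguments": {
  "deltas": [
    [1,-0.25,0.15,0,0,0,0],
    [1,-0.5,0.3,0,0,0,0],
    [1,-0.75,0.45,0,0,0,0],
    [1,-1,0.6,0,0,0,0]
  ]
}}

```text
clock: 20.2
tcp_pos: [0.41, -0.1243, 0.1321]
orientation: [2.613, 1.745, 0.003]
contact_force: [0.8, 0.4, -0.0]
grip_width: 0.0854
```

Call:
{"name": "send_rows", "arguments": {
  "deltas": [
    [1,-0.15,0.12,0,0,0,0],
    [1,-0.25,0.23,0.1,0,0,0],
    [1,-0.25,0.23,0.25,0,0,0],
    [1,-0.25,0.23,0.25,0,0,0],
    [1,-0.25,0.23,0.25,0,0,0]
  ]
}}

```text
clock: 20.62
tcp_pos: [0.4262, -0.1698, 0.0937]
orientation: [-2.612, -1.739, -0.0]
contact_force: [0.1, 1.0, 0.3]
grip_width: 0.0852
```

```bash
python3 - <<'E'
from h import *
st(); go([.427,-.180,.028],np.radians(66.9))
E
```

```text
t 20.62 tcp [ 0.4262 -0.1698  0.0937] yaw 67.32 zt [-0.002  0.003 -1.   ] F [0.1 1.  0.3] w 0.0852 j [ 0.56  0.37 -0.37  2.16  0.21  0.64 -0.36]
delta [-0.0612  0.0325  0.4379] [-0.0009 -0.0006  0.0023] rows 1.6 0.1
```

Call:
{"name": "send_rows", "arguments": {
  "deltas": [
    [1,0,0,0.15,0,0,0.001],
    [1,0,0,0.3,0,0,0.001],
    [1,0,0,0.42,0,0,0.001],
    [1,0,0,0.44,0,0,0.001],
    [1,0,0,0.44,0,0,0.001]
  ]
}}

```text
clock: 21.03
tcp_pos: [0.4271, -0.1694, 0.0287]
orientation: [-2.616, -1.736, -0.002]
contact_force: [0.8, 0.8, 0.3]
grip_width: 0.0859
```

```bash
python3 - <<'E'
from h import *
st(); go([.427,-.180,.028],np.radians(66.9))
E
```

```text
t 21.03 tcp [ 0.4271 -0.1694  0.0287] yaw 67.14 zt [ 0.     0.002 -1.   ] F [0.8 0.8 0.3] w 0.0859 j [ 0.5   0.49 -0.31  2.19  0.3   0.5  -0.44]
delta [-0.0655  0.0267  0.0044] [-0.0002 -0.0006  0.0014] rows 0.3 0.0
```

Call:
{"name": "send_rows", "arguments": {
  "deltas": [
    [1,-0.03,0.013,0,0,0,0.001],
    [1,-0.065,0.026,0,0,0,0.001],
    [1,-0.065,0.026,0,0,0,0.001],
    [0.3,-0.065,0.026,0,0,0,0.001],
    [0.3,-0.065,0.026,0,0,0,0.001],
    [0.3,-0.065,0.026,0,0,0,0.001],
    [0.3,-0.065,0.026,0,0,0,0.001],
    [0.3,-0.065,0.026,0,0,0,0.001]
  ],
  "squeeze": 50
}}

```text
clock: 21.7
tcp_pos: [0.4274, -0.181, 0.0289]
orientation: [2.623, 1.729, 0.003]
contact_force: [-1.1, -0.1, 4.6]
grip_width: 0.0453
```

```bash
python3 - <<'E'
from h import *
st(); go([.427,-.180,.028],np.radians(66.9))
E
```

```text
t 21.7 tcp [ 0.4274 -0.181   0.0289] yaw 66.8 zt [ 0.002  0.001 -1.   ] F [-1.1 -0.1  4.6] w 0.0453 j [ 0.52  0.49 -0.31  2.19  0.3   0.5  -0.42]
delta [ 0.0051 -0.0049  0.0062] [ 0.0004 -0.0005 -0.0005] rows 0.0 0.0
```

Call:
{"name": "send_rows", "arguments": {
  "deltas": [
    [0.3,0,0,-0.15,0,0,0],
    [0.3,0,0,-0.4,0,0,0],
    [0.3,0,0,-0.65,0,0,0],
    [0.3,0.15,0.05,-0.85,0,0,-0.03],
    [0.3,0.35,0.12,-0.95,0,0,-0.06],
    [0.3,0.6,0.18,-0.95,0,0,-0.094],
    [0.3,0.8,0.24,-0.95,0,0,-0.094],
    [0.3,1,0.3,-0.95,0,0,-0.094]
  ]
}}

```text
clock: 22.37
tcp_pos: [0.5279, -0.0595, 0.1715]
orientation: [2.339, 2.097, 0.003]
contact_force: [0.2, -1.0, -2.7]
grip_width: 0.0451
```

Call:
{"name": "send_rows", "arguments": {
  "deltas": [
    [0.3,0.25,0,0,0,0,0],
    [0.3,0.5,0,0,0,0,0],
    [0.3,0.7,0,0,0,0,0],
    [0.3,0.7,0,0,0,0,0],
    [0.3,0.7,0,0,0,0,0]
  ]
}}

```text
clock: 22.78
tcp_pos: [0.5382, 0.046, 0.171]
orientation: [-2.333, -2.101, -0.002]
contact_force: [-0.4, -1.3, -4.2]
grip_width: 0.0453
```

```bash
python3 - <<'E'
from h import *
st(); gow(0,0,.15)
E
```

```text
t 22.78 tcp [0.5382 0.046  0.171 ] yaw 84.01 zt [ 0.     0.002 -1.   ] F [-0.4 -1.3 -4.2] w 0.0453 j [ 0.23  0.39 -0.53  1.92  0.25  0.9  -0.53]
delta [0.3283 0.6218 0.1405] [-0.     -0.0006  0.0011] rows 2.6 0.0
in wall [-93.1 -49.6]
```

Call:
{"name": "send_rows", "arguments": {
  "deltas": [
    [0.3,0.1,0.2,0,0,0,0.001],
    [0.3,0.2,0.4,0,0,0,0.001],
    [0.3,0.3,0.6,0,0,0,0.001],
    [0.3,0.3,0.615,0.05,0,0,0.001],
    [0.3,0.3,0.615,0.1,0,0,0.001],
    [0.3,0.3,0.615,0.1,0,0,0.001],
    [0.3,0.3,0.615,0.1,0,0,0.001]
  ]
}}

```text
clock: 23.37
tcp_pos: [0.6337, 0.0762, 0.1552]
orientation: [-2.344, -2.09, 0.003]
contact_force: [0.2, -0.4, -3.0]
grip_width: 0.045
```

```bash
python3 - <<'E'
from h import *
st(); gow(-.0007,-.001,.1)
f=snap('wrist','w9');g=f['pixels'].astype(int)
c=inwall(r.get_obs()['tcp_pos']);zt=r.get_obs()['tcp_pos'][2]-.0069+.022
P=proj(f,[[*wall(c[0]+x,c[1]+.0545),zt] for x in(-.023,.023)]);print('pred corners',P)
for v in range(int(P[0,1])-10,int(P[0,1])+12,2): print(v,g[v,int(P[0,0])-8:int(P[0,0])+10:1].sum(1)//3,g[v,int(P[1,0])-8:int(P[1,0])+10].sum(1)//3)
E
```

```text
t 23.37 tcp [0.6337 0.0762 0.1552] yaw 83.47 zt [-0.002 -0.    -1.   ] F [ 0.2 -0.4 -3. ] w 0.045 j [ 0.14  0.55 -0.49  1.7   0.31  0.97 -0.58]
delta [0.0557 0.0055 0.3682] [-0.0007  0.0002 -0.0019] rows 1.3 0.1
in wall [-1.5 -9.3]
pred corners [[195.20445101 151.93628203]
 [317.28063106 151.23529997]]
141 [ 91  93  92  93  92  93  94  95  98  99 100 100 101 102 103 104 105 107] [75 76 75 75 76 76 76 76 76 75 75 74 74 74 73 72 73 74]
143 [ 91  93  94  94  94  94  94  95  97  98  98  99 100 102 103 104 105 107] [82 76 75 75 76 78 78 79 77 77 76 76 75 74 73 73 73 73]
145 [ 88  90  92  93  92  93  93  94  95  96  98  99 100 101 103 106 108 113] [100  95  87  82  78  79  79  78  79  77  76  76  74  74  72  72  72  71]
147 [ 85  86  87  88  90  91  91  93  95  96  98  99 100 104 114 126 134 139] [126 125 120 108  95  85  80  77  77  76  75  75  74  72  71  71  69  70]
149 [ 82  85  85  86  88  90  92  94  95  97  98 107 127 148 160 166 171 175] [201 199 194 175 148 126 110  94  82  77  76  76  74  74  73  73  71  72]
151 [ 85  85  86  87  89  92  93  95  97  98 105 140 188 196 197 200 203 203] [208 208 209 209 201 178 151 137 117  88  78  77  77  76  75  75  74  74]
153 [ 86  86  88  88  91  92  93  95  97  99 103 140 195 206 208 212 214 213] [222 222 223 223 220 202 163 148 127  92  79  78  78  77  77  76  77  76]
155 [ 87  89  90  89  91  93  95  97  99  99 102 137 195 206 208 212 213 213] [222 222 222 223 219 201 162 143 120  88  77  79  79  78  78  78  78  79]
157 [ 89  90  91  92  93  96  96  98  99 100 103 136 192 206 208 212 213 213] [222 223 222 222 216 192 159 141 115  85  77  78  79  79  80  80  79  79]
159 [ 90  90  92  94  94  96  96 100  99 101 104 128 178 203 208 212 214 214] [222 223 223 222 216 192 158 141 113  84  77  78  78  79  78  78  79  79]
161 [ 90  91  92  93  95  96  97  98 101 101 104 127 175 202 208 212 213 214] [223 223 223 221 212 185 156 135 105  82  76  79  79  79  79  78  77  77]
```

Call:
{"name": "send_rows", "arguments": {
  "deltas": [
    [0.3,0.075,0.008,0,0,0,-0.002],
    [0.3,0.075,0.008,0.1,0,0,-0.002],
    [0.3,0.075,0.008,0.2,0,0,-0.002],
    [0.3,0.075,0.008,0.3,0,0,-0.002],
    [0.3,0.075,0.008,0.35,0,0,-0.002],
    [0.3,0.075,0.008,0.38,0,0,-0.002],
    [0.3,0.075,0.008,0.38,0,0,-0.002],
    [0.3,0.075,0.008,0.38,0,0,-0.002]
  ]
}}

```text
clock: 24.08
tcp_pos: [0.6385, 0.0852, 0.1011]
orientation: [2.336, 2.094, -0.002]
contact_force: [-2.8, -9.8, 6.0]
grip_width: 0.0452
```

```bash
python3 - <<'E'
from h import *
st(); gow(-.0003,.002,.083)
E
```

```text
t 24.08 tcp [0.6385 0.0852 0.1011] yaw 83.73 zt [ 0.002 -0.004 -1.   ] F [-2.8 -9.8  6. ] w 0.0452 j [ 0.1   0.62 -0.47  1.72  0.35  0.88 -0.63]
delta [ 0.0127 -0.0183  0.1205] [ 0.0007  0.0012 -0.0004] rows 0.4 0.0
in wall [2.4 0.2]
```

Unexpected contact before seating (Fy −10 N, Fz +6 N). I'll back off and re-measure at rest.

Call:
{"name": "send_rows", "arguments": {
  "deltas": [
    [0.3,-0.03,0,-0.05,0,0,0],
    [0.3,-0.06,0,-0.15,0,0,0],
    [0.3,-0.08,-0.015,-0.25,0,0,0],
    [0.3,-0.08,-0.015,-0.25,0,0,0],
    [0.3,-0.08,-0.015,-0.25,0,0,0],
    [0.3,-0.08,-0.015,-0.25,0,0,0]
  ]
}}

```text
clock: 24.58
tcp_pos: [0.6345, 0.0778, 0.1375]
orientation: [2.336, 2.1, 0.004]
contact_force: [0.3, -0.1, -2.2]
grip_width: 0.0455
```

```bash
python3 - <<'E'
from h import *
st(); c=inwall(r.get_obs()['tcp_pos']);zt=r.get_obs()['tcp_pos'][2]-.0069+.022
f=snap('wrist','w10');g=f['pixels'].astype(int).sum(2)//3
st();print('c',c*1000)
P=proj(f,[[*wall(c[0]+x,c[1]+.055),zt] for x in(-.023,.023)]);print('pred held corners',P)
Q=proj(f,[[*wall(x,.06),.098] for x in(-.023,.023)]);print('pred short end top',Q)
T=proj(f,[[*wall(x,.114),.098] for x in(-.023,.023)]);print('pred short far',T)
u=int(P[:,0].mean())-25
for uu in(u-20,u,u+50,u+70): print('col',uu,[(v,int(g[v,uu])) for v in range(30,230,3)])
for v in (60,100,int(P[0,1])+8): print('row',v,g[v,180:335:1])
E
```

```text
t 24.58 tcp [0.6345 0.0778 0.1375] yaw 83.92 zt [ 0.002  0.002 -1.   ] F [ 0.3 -0.1 -2.2] w 0.0455 j [ 0.13  0.57 -0.49  1.71  0.32  0.93 -0.59]
t 24.63 tcp [0.6342 0.0778 0.1369] yaw 83.93 zt [ 0.001  0.001 -1.   ] F [ 0.2 -0.1 -3.6] w 0.0452 j [ 0.13  0.58 -0.49  1.71  0.32  0.93 -0.59]
c [-0.82949613 -7.58280561]
pred held corners [[195.6958378  150.79060482]
 [316.89320496 150.9759339 ]]
pred short end top [[215.36707186 112.71810613]
 [300.47801977 112.8873014 ]]
pred short far [[212.26709769   2.82284483]
 [304.09721832   3.10615018]]
col 211 [(30, 88), (33, 87), (36, 87), (39, 89), (42, 91), (45, 91), (48, 93), (51, 94), (54, 96), (57, 96), (60, 97), (63, 96), (66, 96), (69, 99), (72, 99), (75, 100), (78, 101), (81, 102), (84, 104), (87, 106), (90, 106), (93, 106), (96, 108), (99, 109), (102, 107), (105, 107), (108, 108), (111, 108), (114, 110), (117, 111), (120, 112), (123, 115), (126, 157), (129, 156), (132, 157), (135, 156), (138, 156), (141, 157), (144, 157), (147, 156), (150, 157), (153, 157), (156, 157), (159, 158), (162, 157), (165, 158), (168, 159), (171, 160), (174, 1
[... 3795 characters left out ...]
  77  77  77  77
  75  74  74  73  73  73  72  72  71  71  70]
row 158 [ 78  78  78  78  79  80  81  82  84  85  87  88  89  97 124 156 161 155
 153 154 154 155 154 155 155 156 156 156 156 157 157 158 157 158 158 158
 159 159 160 159 160 159 160 160 161 160 161 161 161 161 161 160 160 161
 161 160 161 161 161 161 161 161 161 161 161 161 161 161 161 161 161 160
 161 161 160 161 161 161 161 161 161 161 161 161 161 161 161 161 160 161
 161 161 161 161 161 160 161 161 161 161 161 161 160 161 161 160 160 160
 161 161 160 160 160 160 160 160 160 160 160 160 159 160 160 160 160 160
 160 160 160 159 160 160 160 160 160 159 154 143 126 111  92  80  76  77
  76  75  74  74  74  74  74  73  74  73  74]
```

The columns show the held block's top front edge at row 187 instead of 151 and its end face 62 px tall. The lagging position made me come down on the short block's edge, and the held block pitched up in the grip; the short block's edges are still where predicted. I'll set the long block flat on the bench and regrasp it.

Call:
{"name": "send_rows", "arguments": {
  "deltas": [
    [0.3,-0.1,-0.2,0,0,0,0],
    [0.3,-0.2,-0.4,0,0,0,0],
    [0.3,-0.3,-0.6,0,0,0,0],
    [0.3,-0.33,-0.7,0.05,0,0,0],
    [0.3,-0.33,-0.7,0.2,0,0,0],
    [0.3,-0.33,-0.7,0.35,0,0,0],
    [0.3,-0.33,-0.7,0.45,0,0,0],
    [0.3,-0.33,-0.7,0.5,0,0,0],
    [0.3,-0.33,-0.7,0.55,0,0,0],
    [0.3,-0.33,-0.7,0.6,0,0,0],
    [0.3,-0.33,-0.7,0.64,0,0,0],
    [0.3,-0.33,-0.7,0.68,0,0,0],
    [0.3,-0.33,-0.7,0.7,0,0,0],
    [0.3,-0.33,-0.7,0.705,0,0,0],
    [0.3,-0.33,-0.7,0.705,0,0,0]
  ],
  "squeeze": 25
}}

```text
clock: 25.88
tcp_pos: [0.5291, 0.046, 0.0348]
orientation: [2.331, 2.104, 0.021]
contact_force: [-2.3, 11.3, 20.4]
grip_width: 0.0453
```

```bash
python3 - <<'E'
from h import *
st(); gow(-.106,-.057,.029)
E
```

```text
t 25.88 tcp [0.5291 0.046  0.0348] yaw 84.13 zt [ 0.01   0.008 -1.   ] F [-2.3 11.3 20.4] w 0.0453 j [ 0.15  0.57 -0.44  2.03  0.41  0.61 -0.67]
delta [-0.0426 -0.026   0.0378] [ 0.003  -0.0029  0.0018] rows 0.2 0.1
in wall [-102.2  -50.6]
```

Call:
{"name": "send_rows", "arguments": {
  "deltas": [
    [0.3,0,0,0.01,0,0,0],
    [0.3,0,0,0.02,0,0,0],
    [0.3,0,0,0.02,0,0,0],
    [0.9,0,0,0.01,0,0,0],
    [0.9,0,0,0.01,0,0,0],
    [0.9,0,0,0.01,0,0,0],
    [0.9,0,0,0.01,0,0,0],
    [0.9,0,0,0.01,0,0,0]
  ]
}}

```text
clock: 26.55
tcp_pos: [0.5248, 0.0389, 0.0294]
orientation: [-2.337, -2.099, -0.002]
contact_force: [0.1, -0.7, -0.0]
grip_width: 0.0769
```

```bash
python3 - <<'E'
from h import *
st(); c=inwall(r.get_obs()['tcp_pos']);o=r.get_obs()['tcp_pos']
f=snap('wrist','w11');g=f['pixels'].astype(int).sum(2)//3
for e in(.05,.055,.06): print(e,proj(f,[[*wall(c[0],c[1]+e),.044],[*wall(c[0],c[1]+e),0.0]]))
u=int(proj(f,[[*wall(c[0]-.012,c[1]+.05),.044]])[0,0])
for uu in (u,):print(uu,[(v,int(g[v,uu])) for v in range(100,300,4)])
print('row 230',g[230,170:350:2])
E
```

```text
t 26.55 tcp [0.5248 0.0389 0.0294] yaw 83.85 zt [ 0.001  0.001 -1.   ] F [ 0.1 -0.7 -0. ] w 0.0769 j [ 0.15  0.58 -0.43  2.04  0.41  0.61 -0.67]
0.05 [[256.10409583 163.71059716]
 [256.29604648 147.83240399]]
0.055 [[256.10127025 150.75666321]
 [256.29574228 138.2046056 ]]
0.06 [[256.09862733 137.51548916]
 [256.29554665 128.42512627]]
224 [(100, 92), (104, 94), (108, 99), (112, 102), (116, 120), (120, 186), (124, 221), (128, 222), (132, 223), (136, 224), (140, 224), (144, 225), (148, 226), (152, 226), (156, 227), (160, 227), (164, 227), (168, 228), (172, 228), (176, 228), (180, 228), (184, 228), (188, 228), (192, 228), (196, 228), (200, 228), (204, 229), (208, 229), (212, 229), (216, 228), (220, 229), (224, 229), (228, 229), (232, 228), (236, 228), (240, 228), (244, 228), (248, 228), (252, 228), (256, 228), (260, 228), (264, 228), (268, 228), (272, 228), (276, 228), (280, 228), (284, 227), (288, 227), (292, 227), (296, 227)]
row 230 [ 73  73  74  76  77  81  82  85  86  88  90  92  94  96  96  96  97  96
  96  96  95 110 214 224 228 228 228 228 229 229 229 229 229 229 229 229
 229 229 229 229 229 228 201 208 221 228 232 234 234 230 225 218 211 199
 179 153 140 225 228 228 228 228 228 228 228 228 228 228 227 228 227 227
 227 227 227 215 160 100  84  82  82  81  80  79  79  79  79  78  77  75]
```

Call:
{"name": "send_rows", "arguments": {
  "deltas": [
    [1,0.04,0.015,0,0,0,0],
    [1,0.077,0.03,0,0,0,0],
    [1,0.077,0.03,0,0,0,0],
    [1,0.077,0.03,0,0,0,0],
    [0.3,0.077,0.03,0,0,0,0],
    [0.3,0.077,0.03,0,0,0,0],
    [0.3,0.077,0.03,0,0,0,0],
    [0.3,0.077,0.03,0,0,0,0],
    [0.3,0.077,0.03,0,0,0,0]
  ],
  "squeeze": 60
}}

```text
clock: 27.35
tcp_pos: [0.531, 0.0503, 0.0299]
orientation: [2.337, 2.099, 0.003]
contact_force: [0.2, -0.6, 3.4]
grip_width: 0.0449
```

```bash
python3 - <<'E'
from h import *
st(); c=inwall(r.get_obs()['tcp_pos'])
f=snap('wrist','w12');g=f['pixels'].astype(int).sum(2)//3
for e in(.05,.055,.06): print(e,proj(f,[[*wall(c[0],c[1]+e),.044],[*wall(c[0],c[1]+e),0.0]]).round(1).tolist())
u=int(proj(f,[[*wall(c[0]-.012,c[1]+.05),.044]])[0,0])
print(u,[(v,int(g[v,u])) for v in range(110,190,2)])
for v in(175,240): print(v,g[v,180:340:2])
gow(0,-.015,.15)
E
```

```text
t 27.35 tcp [0.531  0.0503 0.0299] yaw 83.88 zt [ 0.002  0.001 -1.   ] F [ 0.2 -0.6  3.4] w 0.0449 j [ 0.13  0.59 -0.43  2.02  0.41  0.62 -0.69]
0.05 [[256.2, 163.3], [256.3, 147.6]]
0.055 [[256.2, 150.4], [256.3, 138.0]]
0.06 [[256.2, 137.2], [256.3, 128.3]]
225 [(110, 79), (112, 79), (114, 81), (116, 82), (118, 83), (120, 83), (122, 84), (124, 86), (126, 86), (128, 88), (130, 90), (132, 92), (134, 94), (136, 96), (138, 107), (140, 116), (142, 117), (144, 119), (146, 119), (148, 118), (150, 175), (152, 204), (154, 222), (156, 225), (158, 225), (160, 226), (162, 226), (164, 226), (166, 227), (168, 227), (170, 227), (172, 227), (174, 227), (176, 228), (178, 228), (180, 228), (182, 228), (184, 228), (186, 228), (188, 229)]
175 [ 91  92  95  98 103 108 111 114 114 129 207 216 221 222 223 223 224 225
 226 226 226 227 227 228 228 228 228 229 228 229 228 201 213 223 229 232
 235 232 228 224 218 212 200 186 164 138 182 229 228 228 228 228 228 228
 228 227 228 228 228 227 227 227 228 227 227 227 190 142  87  81  81  81
  82  81  82  82  80  79  77  75]
240 [ 87  89  92  93  94  97  97 105 112 111 111 135 217 226 227 228 228 228
 229 229 229 229 229 229 229 229 229 229 229 229 229 223 203 219 227 232
 234 233 229 225 219 212 200 181 157 136 224 229 229 228 228 228 228 228
 228 228 228 228 228 228 228 227 227 227 217 161 113 100  99 100  94  80
  80  80  80  80  79  79  79  79]
delta [ 0.2076  0.6735 -0.799 ] [ 0.0005 -0.0004  0.0004] rows 3.8 0.0
in wall [-100.8  -46.1]
```

Call:
{"name": "send_rows", "arguments": {
  "deltas": [
    [0.3,0,0,-0.2,0,0,0],
    [0.3,0,0,-0.45,0,0,0],
    [0.3,0,0,-0.7,0,0,0],
    [0.3,0.05,0.1,-0.8,0,0,0],
    [0.3,0.1,0.3,-0.8,0,0,0],
    [0.3,0.15,0.5,-0.8,0,0,0],
    [0.3,0.2,0.67,-0.8,0,0,0],
    [0.3,0.2,0.67,-0.8,0,0,0],
    [0.3,0.2,0.67,-0.7,0,0,0],
    [0.3,0.2,0.67,-0.6,0,0,0],
    [0.3,0.2,0.67,-0.55,0,0,0],
    [0.3,0.2,0.67,-0.55,0,0,0],
    [0.3,0.2,0.67,-0.55,0,0,0],
    [0.3,0.2,0.67,-0.55,0,0,0],
    [0.3,0.2,0.67,-0.55,0,0,0]
  ]
}}

```text
clock: 28.65
tcp_pos: [0.6342, 0.0696, 0.1133]
orientation: [2.336, 2.099, 0.005]
contact_force: [-0.6, -0.8, -3.0]
grip_width: 0.045
```

```bash
python3 - <<'E'
from h import *
st(); gow(-.0003,.001,.084)
E
```

```text
t 28.65 tcp [0.6342 0.0696 0.1133] yaw 83.89 zt [ 0.003  0.001 -1.   ] F [-0.6 -0.8 -3. ] w 0.045 j [ 0.14  0.6  -0.48  1.73  0.34  0.89 -0.59]
delta [ 0.1115 -0.0011  0.1957] [ 0.0008 -0.0006  0.0005] rows 0.8 0.0
in wall [ -0.2 -15.8]
```

Call:
{"name": "send_rows", "arguments": {
  "deltas": [
    [0.3,0.05,0,0,0,0,0],
    [0.3,0.1,0,0,0,0,0],
    [0.3,0.11,0,0.03,0,0,0],
    [0.3,0.11,0,0.06,0,0,0],
    [0.3,0.11,0,0.1,0,0,0],
    [0.3,0.11,0,0.13,0,0,0],
    [0.3,0.11,0,0.16,0,0,0],
    [0.3,0.11,0,0.18,0,0,0],
    [0.3,0.11,0,0.195,0,0,0],
    [0.3,0.11,0,0.2,0,0,0],
    [0.3,0.11,0,0.2,0,0,0]
  ]
}}

```text
clock: 29.57
tcp_pos: [0.6353, 0.0855, 0.084]
orientation: [2.337, 2.099, 0.001]
contact_force: [-5.9, -2.4, 12.3]
grip_width: 0.0451
```

```bash
python3 - <<'E'
from h import *
st(); gow(-.0003,.001,.084)
E
```

```text
t 29.57 tcp [0.6353 0.0855 0.084 ] yaw 83.86 zt [ 0.001 -0.    -1.   ] F [-5.9 -2.4 12.3] w 0.0451 j [ 0.1   0.64 -0.46  1.74  0.37  0.85 -0.63]
delta [ 0.0061  0.0038 -0.0003] [0.0002 0.     0.0003] rows 0.0 0.0
in wall [-0.9  0.1]
```

Call:
{"name": "send_rows", "arguments": {
  "deltas": [
    [0.3,0,0,-0.006,0,0,0],
    [0.3,0.01,0,-0.006,0,0,0],
    [0.3,0.02,0,-0.006,0,0,0],
    [0.3,0.03,0,-0.006,0,0,0],
    [0.3,0.04,0,-0.006,0,0,0],
    [0.3,0.045,0,-0.006,0,0,0],
    [0.3,0.045,0,-0.006,0,0,0]
  ]
}}

```text
clock: 30.15
tcp_pos: [0.6373, 0.0904, 0.084]
orientation: [2.336, 2.096, 0.001]
contact_force: [-1.5, -5.4, 5.9]
grip_width: 0.0449
```

```bash
python3 - <<'E'
from h import *
st(); gow(-.0003,.005,.084)
E
```

```text
t 30.15 tcp [0.6373 0.0904 0.084 ] yaw 83.81 zt [ 0.003 -0.002 -1.   ] F [-1.5 -5.4  5.9] w 0.0449 j [ 0.09  0.65 -0.46  1.73  0.37  0.85 -0.64]
delta [-0.0015 -0.0058  0.0001] [0.0009 0.0004 0.    ] rows 0.0 0.0
in wall [0.6 5.2]
```

Call:
{"name": "send_rows", "arguments": {
  "deltas": [
    [0.3,0.01,0,0,0,0,0],
    [0.3,0.018,0,0,0,0,0],
    [0.3,0.018,0,0,0,0,0],
    [0.3,0.018,0,0,0,0,0]
  ]
}}

```text
clock: 30.48
tcp_pos: [0.6373, 0.0905, 0.084]
orientation: [2.336, 2.094, -0.003]
contact_force: [-3.3, -10.7, 8.9]
grip_width: 0.0451
```

Call:
{"name": "send_rows", "arguments": {
  "deltas": [
    [0.3,-0.01,0,0,0,0,0],
    [0.75,-0.018,0,0,0,0,0],
    [0.75,-0.018,0,0,0,0,0],
    [0.75,-0.018,0,0,0,0,0],
    [0.75,-0.018,0,0,0,0,0],
    [0.75,-0.018,0,-0.2,0,0,0],
    [0.75,-0.018,0,-0.45,0,0,0],
    [0.75,-0.018,0,-0.6,0,0,0],
    [0.75,-0.2,-0.2,-0.6,0,0,0],
    [0.75,-0.4,-0.4,-0.6,0,0,0.02],
    [0.75,-0.6,-0.6,-0.6,0,0,0.019],
    [0.75,-0.8,-0.6,-0.6,0,0,0.019],
    [1,-1,-0.6,-0.6,0,0,0.019],
    [1,-1,-0.6,-0.6,0,0,0.019]
  ]
}}

```text
clock: 31.65
tcp_pos: [0.5297, -0.0512, 0.1727]
orientation: [2.404, 2.019, -0.002]
contact_force: [0.7, -1.3, -0.1]
grip_width: 0.0847
```

Call:
{"name": "send_rows", "arguments": {
  "deltas": [
    [1,-0.25,-0.1,0,0,0,0],
    [1,-0.5,-0.2,0,0,0,0],
    [1,-0.75,-0.3,0,0,0,0],
    [1,-1,-0.4,0,0,0,0],
    [1,-1,-0.4,0,0,0,0],
    [1,-1,-0.4,0,0,0,0]
  ]
}}

```text
clock: 32.15
tcp_pos: [0.446, -0.1843, 0.1726]
orientation: [2.403, 2.023, 0.002]
contact_force: [0.8, 0.9, 0.5]
grip_width: 0.0854
```

```bash
python3 - <<'E'
from h import *
st(); go([.4506,-.3815,.1],np.radians(80.4))
E
```

```text
t 32.15 tcp [ 0.446  -0.1843  0.1726] yaw 80.19 zt [ 0.001  0.001 -1.   ] F [0.8 0.9 0.5] w 0.0854 j [ 0.66  0.29 -0.46  2.05  0.17  0.84 -0.07]
delta [-1.2904  0.254   0.4833] [ 0.0003 -0.0003 -0.0012] rows 5.0 0.0
```

Call:
{"name": "send_rows", "arguments": {
  "deltas": [
    [1,-0.25,0.06,0,0,0,0],
    [1,-0.5,0.12,0,0,0,0],
    [1,-0.75,0.19,0,0,0,0],
    [1,-1,0.25,0,0,0,0],
    [1,-1,0.25,0,0,0,0],
    [1,-1,0.25,0,0,0,0]
  ]
}}

```text
clock: 32.65
tcp_pos: [0.4603, -0.3373, 0.1722]
orientation: [2.4, 2.027, 0.004]
contact_force: [0.9, 0.8, 0.0]
grip_width: 0.0851
```

Call:
{"name": "send_rows", "arguments": {
  "deltas": [
    [1,-0.15,0,0,0,0,0],
    [1,-0.29,0,0.15,0,0,0],
    [1,-0.29,0,0.35,0,0,0],
    [1,-0.29,0,0.5,0,0,0],
    [1,-0.29,0,0.55,0,0,0],
    [1,-0.29,0,0.55,0,0,0],
    [1,-0.29,0,0.55,0,0,0],
    [1,-0.29,0,0.55,0,0,0]
  ]
}}

```text
clock: 33.32
tcp_pos: [0.4538, -0.3787, 0.0916]
orientation: [2.395, 2.03, 0.005]
contact_force: [-0.4, 0.1, -0.2]
grip_width: 0.0855
```

```bash
python3 - <<'E'
from h import *
st(); go([.4506,-.3815,.029],np.radians(80.4))
E
```

```text
t 33.32 tcp [ 0.4538 -0.3787  0.0916] yaw 80.57 zt [ 0.004  0.    -1.   ] F [-0.4  0.1 -0.2] w 0.0855 j [ 0.85  0.54 -0.34  1.87  0.25  0.77  0.21]
delta [-0.0221 -0.0194  0.4172] [ 0.0012 -0.0003  0.0009] rows 1.5 0.0
```

Descend, settle, grip, then record the state and a numeric check of the block in the jaws.

Call:
{"name": "send_rows", "arguments": {
  "deltas": [
    [1,-0.02,-0.02,0.15,0,0,0],
    [1,-0.02,-0.02,0.3,0,0,0],
    [1,-0.02,-0.02,0.4,0,0,0],
    [1,-0.02,-0.02,0.415,0,0,0],
    [1,-0.02,-0.02,0.415,0,0,0],
    [1,-0.02,-0.02,0.415,0,0,0],
    [0.3,-0.02,-0.02,0.415,0,0,0],
    [0.3,-0.02,-0.02,0.415,0,0,0],
    [0.3,-0.02,-0.02,0.415,0,0,0],
    [0.3,-0.02,-0.02,0.415,0,0,0],
    [0.3,-0.02,-0.02,0.415,0,0,0]
  ],
  "squeeze": 60
}}

```text
clock: 34.23
tcp_pos: [0.4494, -0.3822, 0.0288]
orientation: [2.397, 2.028, 0.003]
contact_force: [-0.1, -0.4, 5.2]
grip_width: 0.045
```

```bash
python3 - <<'E'
from h import *
st(); o=r.get_obs();M=R.from_rotvec(o['orientation'])
f=snap('wrist','w13');g=f['pixels'].astype(int).sum(2)//3
T=lambda x,y,z:[*(np.array(o['tcp_pos'])+M.apply([x,y,0]))[:2],z]
for e in(.022,.027,.032): print(e,proj(f,[T(e,0,.044),T(e,0,0)]).round(1).tolist())
u=int(proj(f,[T(.025,-.012,.044)])[0,0])
print(u,[(v,int(g[v,u])) for v in range(180,300,3)])
go([.4506,-.3815,.029],np.radians(80.4));gow(0,-.085,.18)
E
```

```text
t 34.23 tcp [ 0.4494 -0.3822  0.0288] yaw 80.47 zt [ 0.003  0.    -1.   ] F [-0.1 -0.4  5.2] w 0.045 j [ 0.83  0.63 -0.31  1.89  0.29  0.66  0.18]
0.022 [[256.3, 231.7], [256.3, 199.3]]
0.027 [[256.3, 220.3], [256.3, 190.5]]
0.032 [[256.3, 208.6], [256.3, 181.5]]
226 [(180, 74), (183, 70), (186, 68), (189, 99), (192, 105), (195, 105), (198, 106), (201, 108), (204, 108), (207, 107), (210, 109), (213, 108), (216, 179), (219, 215), (222, 228), (225, 228), (228, 228), (231, 228), (234, 228), (237, 229), (240, 229), (243, 229), (246, 229), (249, 229), (252, 229), (255, 229), (258, 229), (261, 229), (264, 229), (267, 229), (270, 229), (273, 229), (276, 228), (279, 229), (282, 229), (285, 229), (288, 228), (291, 229), (294, 229), (297, 228)]
delta [ 0.0057  0.0071 -0.0011] [ 0.0009 -0.0002  0.0004] rows 0.0 0.0
delta [ 2.7142  0.7473 -1.0043] [ 0.0009 -0.0001 -0.0185] rows 10.8 0.5
in wall [-135.2 -484.9]
```

Call:
{"name": "send_rows", "arguments": {
  "deltas": [
    [0.3,0,0,-0.2,0,0,0],
    [0.3,0,0,-0.45,0,0,0],
    [0.3,0.15,0.03,-0.65,0,0,0],
    [0.3,0.35,0.1,-0.8,0,0,-0.018],
    [0.3,0.6,0.15,-0.8,0,0,-0.018],
    [0.3,0.85,0.25,-0.8,0,0,-0.018],
    [0.3,0.9,0.25,-0.8,0,0,-0.018],
    [0.3,0.9,0.25,-0.8,0,0,-0.018]
  ]
}}

```text
clock: 34.95
tcp_pos: [0.5097, -0.2502, 0.1484]
orientation: [-2.332, -2.105, -0.006]
contact_force: [-0.7, 0.4, -1.3]
grip_width: 0.0448
```

Call:
{"name": "send_rows", "arguments": {
  "deltas": [
    [0.3,0.25,0.06,0,0,0,0],
    [0.3,0.5,0.1,0,0,0,0],
    [0.3,0.75,0.15,0,0,0,0],
    [0.3,0.9,0.18,0,0,0,0],
    [0.3,0.9,0.18,0,0,0,0],
    [0.3,0.9,0.18,0,0,0,0]
  ]
}}

```text
clock: 35.45
tcp_pos: [0.5495, -0.123, 0.148]
orientation: [-2.337, -2.099, -0.002]
contact_force: [0.8, -0.9, -0.7]
grip_width: 0.0452
```

Call:
{"name": "send_rows", "arguments": {
  "deltas": [
    [0.3,0.25,0.06,0,0,0,0],
    [0.3,0.5,0.1,0,0,0,0],
    [0.3,0.7,0.14,0,0,0,0],
    [0.3,0.7,0.14,0,0,0,0],
    [0.3,0.7,0.14,0,0,0,0],
    [0.3,0.7,0.14,0,0,0,0],
    [0.3,0.7,0.14,0,0,0,0]
  ]
}}

```text
clock: 36.03
tcp_pos: [0.5813, -0.0248, 0.1479]
orientation: [2.344, 2.091, -0.0]
contact_force: [0.1, 0.7, -1.1]
grip_width: 0.0448
```

```bash
python3 - <<'E'
from h import *
st(); gow(0,-.095,.12)
E
```

```text
t 36.03 tcp [ 0.5813 -0.0248  0.1479] yaw 83.49 zt [ 0. -0. -1.] F [ 0.1  0.7 -1.1] w 0.0448 j [ 0.29  0.47 -0.46  1.85  0.26  0.88 -0.41]
delta [0.1374 0.2834 0.1862] [ 0.0001  0.0001 -0.0017] rows 1.3 0.0
in wall [ -42.6 -115.4]
```

Call:
{"name": "send_rows", "arguments": {
  "deltas": [
    [0.3,0.05,0.15,0,0,0,-0.0015],
    [0.3,0.13,0.28,0,0,0,-0.0015],
    [0.3,0.13,0.285,0.1,0,0,-0.0015],
    [0.3,0.13,0.285,0.2,0,0,-0.0015],
    [0.3,0.13,0.285,0.2,0,0,-0.0015],
    [0.3,0.13,0.285,0.2,0,0,-0.0015],
    [0.3,0.13,0.285,0.2,0,0,-0.0015]
  ]
}}

```text
clock: 36.62
tcp_pos: [0.6266, -0.0082, 0.119]
orientation: [2.336, 2.099, 0.003]
contact_force: [-0.3, 0.6, -0.6]
grip_width: 0.0451
```

```bash
python3 - <<'E'
from h import *
st(); gow(0,-.083,.0828)
E
```

```text
t 36.62 tcp [ 0.6266 -0.0082  0.119 ] yaw 83.88 zt [ 0.002  0.001 -1.   ] F [-0.3  0.6 -0.6] w 0.0451 j [ 0.23  0.57 -0.44  1.76  0.3   0.88 -0.44]
delta [ 0.0731 -0.0042  0.2412] [ 0.0005 -0.0003  0.0004] rows 0.9 0.0
in wall [  0.6 -94. ]
```

Call:
{"name": "send_rows", "arguments": {
  "deltas": [
    [0.3,0.04,-0.003,0,0,0,0],
    [0.3,0.072,-0.003,0.03,0,0,0],
    [0.3,0.072,-0.003,0.07,0,0,0],
    [0.3,0.072,-0.003,0.11,0,0,0],
    [0.3,0.072,-0.003,0.15,0,0,0],
    [0.3,0.072,-0.003,0.18,0,0,0],
    [0.3,0.072,-0.003,0.21,0,0,0],
    [0.3,0.072,-0.003,0.23,0,0,0],
    [0.3,0.072,-0.003,0.243,0,0,0],
    [0.3,0.072,-0.003,0.247,0,0,0],
    [0.3,0.072,-0.003,0.247,0,0,0]
  ]
}}

```text
clock: 37.53
tcp_pos: [0.627, 0.0038, 0.0828]
orientation: [2.335, 2.101, 0.001]
contact_force: [-6.1, -1.8, 12.4]
grip_width: 0.0449
```

```bash
python3 - <<'E'
from h import *
st(); gow(0,-.083,.0828)
E
```

```text
t 37.53 tcp [0.627  0.0038 0.0828] yaw 83.96 zt [ 0.001  0.    -1.   ] F [-6.1 -1.8 12.4] w 0.0449 j [ 0.2   0.62 -0.42  1.77  0.33  0.82 -0.48]
delta [-0.0066  0.0017  0.0003] [ 0.0002 -0.0001  0.0009] rows 0.0 0.0
in wall [ -0.3 -82. ]
```

Seated at the predicted height (0.0828). Now slide tight; about 4 mm of travel expected.

Call:
{"name": "send_rows", "arguments": {
  "deltas": [
    [0.3,0,0,-0.007,0,0,0],
    [0.3,0.01,0,-0.007,0,0,0],
    [0.3,0.02,0,-0.007,0,0,0],
    [0.3,0.028,0,-0.007,0,0,0],
    [0.3,0.035,0,-0.007,0,0,0],
    [0.3,0.035,0,-0.007,0,0,0]
  ]
}}

```text
clock: 38.03
tcp_pos: [0.6284, 0.0078, 0.0829]
orientation: [2.335, 2.099, 0.002]
contact_force: [-1.1, -5.7, 6.1]
grip_width: 0.0453
```

Call:
{"name": "send_rows", "arguments": {
  "deltas": [
    [0.3,0.007,0,0,0,0,0],
    [0.3,0.014,0,0,0,0,0],
    [0.3,0.014,0,0,0,0,0]
  ]
}}

```text
clock: 38.28
tcp_pos: [0.6284, 0.0078, 0.0829]
orientation: [2.335, 2.097, -0.002]
contact_force: [-2.0, -9.4, 7.8]
grip_width: 0.0454
```

```bash
python3 - <<'E'
from h import *
st(); gow(0,-.078,.0828)
E
```

```text
t 38.28 tcp [0.6284 0.0078 0.0829] yaw 83.87 zt [ 0.001 -0.003 -1.   ] F [-2.  -9.4  7.8] w 0.0454 j [ 0.19  0.62 -0.42  1.77  0.33  0.82 -0.49]
delta [-0.001  -0.0042  0.0004] [0.0006 0.0009 0.0004] rows 0.0 0.0
in wall [  0.6 -77.9]
```

Call:
{"name": "send_rows", "arguments": {
  "deltas": [
    [0.3,-0.01,0,0,0,0,0],
    [0.75,-0.014,0,0,0,0,0],
    [0.75,-0.014,0,0,0,0,0],
    [0.75,-0.014,0,0,0,0,0],
    [0.75,-0.014,0,0,0,0,0],
    [0.75,-0.014,0,-0.2,0,0,0],
    [0.75,-0.014,0,-0.45,0,0,0],
    [0.75,-0.014,0,-0.7,0,0,0],
    [0.75,-0.014,0,-1,0,0,0]
  ]
}}

```text
clock: 39.03
tcp_pos: [0.6266, 0.0096, 0.2296]
orientation: [-2.332, -2.102, -0.001]
contact_force: [1.6, -0.3, -0.0]
grip_width: 0.0642
```

Call:
{"name": "send_rows", "arguments": {
  "deltas": [
    [0.75,0.2,-0.15,-0.1,0,0,0],
    [0.75,0.4,-0.3,-0.3,0,0,0],
    [0.75,0.6,-0.4,-0.4,0,0,0],
    [0.75,0.8,-0.4,-0.5,0,0,0],
    [0.75,0.8,-0.4,-0.5,0,0,0],
    [0.75,0.8,-0.4,-0.5,0,0,0],
    [0.75,0.8,-0.4,-0.5,0,0,0],
    [0.75,0.8,-0.4,-0.5,0,0,0]
  ]
}}

```text
clock: 39.7
tcp_pos: [0.5803, 0.133, 0.3031]
orientation: [-2.336, -2.1, 0.0]
contact_force: [0.2, -1.0, -0.1]
grip_width: 0.064
```

```bash
python3 - <<'E'
from h import *
st();f=snap('wrist','w14');s=snap('scene','s14');d=snap('side','d14')
im=np.zeros((592,784,3),np.uint8)
a=f['pixels'][:,:,::-1].copy()
for y,z in((.06,.098),(-.05,.098),(-.104,.098),(.114,.098)):
    uv=proj(f,[[*wall(x,y),z] for x in(-.035,-.025,.025,.035)]).astype(int)
    cv2.line(a,tuple(uv[0]),tuple(uv[1]),(0,0,255),1);cv2.line(a,tuple(uv[2]),tuple(uv[3]),(0,0,255),1)
im[:384,:512]=a
P=[[*wall(0,0),.06]]
for q,(w,x0,y0) in zip((s,d),((64,512,0),(64,512,300))):
    x,y=proj(q,P)[0].astype(int);b=cv2.resize(q['pixels'][y-46:y+46,x-w//1:x+w,::-1],(272,196),interpolation=cv2.INTER_CUBIC);im[y0:y0+196,x0:x0+272]=b
x,y=proj(s,[[.43,.2,.02]])[0].astype(int);b=cv2.resize(s['pixels'][y-30:y+30,x-45:x+45,::-1],(270,180),interpolation=cv2.INTER_CUBIC);im[390:570,:270]=b
cv2.imwrite('pics/m14.png',im)
E
```

```text
t 39.7 tcp [0.5803 0.133  0.3031] yaw 83.88 zt [-0.  0. -1.] F [ 0.2 -1.  -0.1] w 0.064 j [ 0.09  0.35 -0.54  1.65  0.19  1.2  -0.6 ]
```

View pics/m14.png

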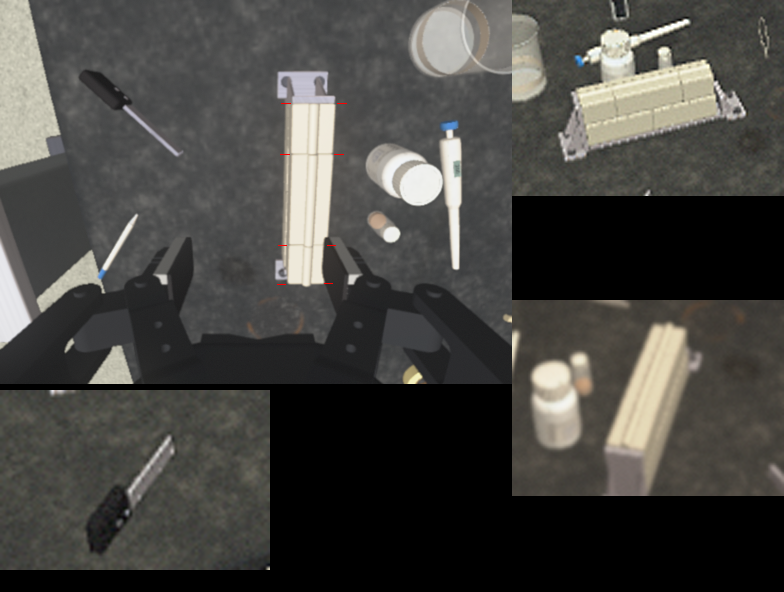

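The final views show the full wall with every joint on its predicted mark (rows 103, 154, 244 and 284) and level tops. The gauge stands upright at its place, and the bottle and vial are untouched. Handing in.

```bash
python3 - <<'E'
from h import *
print(r.hand_in());st()
E
```

```text
the job is handed in; nothing more can be done
None
the job is handed in; nothing more can be done
```

The wall is finished and the job is handed in at about 40 s of the 72 s allowed; `hand_in` reported no verdict.

**First course:** I set a long block on the base and slid it up until it stopped. The push then rose to 11 N with no further movement.

**Gauge:** The blade went through the gap at the low stop without touching, and the side camera showed its tip behind the wall. I put the gauge back upright on the bench. It stands within a few mm of its start, clear of the wall.

**Second course:** The other long block sits over the joint, tight at 10.7 N with no movement. The loose short block is tight after it, at 9.4 N with no movement. Both came down to the predicted seated height within about 0.1 mm.

**One mishap:** While first lowering the second long block I misread a lagging position, and it touched the edge of the short block already up. The long block tipped in the grip. I set it flat on the bench, regrasped it and placed it again. Peak force was about 10 N then, about 20 N when flattening it, and 39 N over the whole job. The short block had not moved.

**Last check:** Block ends and joints lay on their predicted lines in the final views, the tops looked level, and the bottle and vial stood where they were. The side camera read about 2 pixels off the wrist camera throughout, so I used it only for relative checks.

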